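# Load the warming bath, close it and switch it on

### The arm

A 6-joint arm with a two-finger parallel gripper is mounted at the origin on a cart in front of the work surface, level with it; the furniture and walls round the work are solid. World frame = base frame: x ahead of the robot, y to its left, z up, the work surface at z = 0. Lengths are in mm, angles in rad, forces in N, time in s.
With the tool pointing down it reaches from about 225 to 875 mm from the base axis. Payload 3.4 kg.
Tool frame: the origin (TCP) lies midway between the tips of the shut fingers; the grasp point (between the pads) lies 19 mm behind it; z points along the fingers, y is the line along which they close (so a half turn about z gives the same grasp; the last joint's range is limited). The gripper opens to 85 mm and grips with 20 to 120 N. Pads are 22 mm wide; open, the fingers measure 114 mm over their backs; the gripper's body (76 mm by 85 mm) begins 54 mm behind the grasp point. The pads swing forward as they close: fully open they stand 13 mm farther back than shut.
Start: joints at [1.073, 0.276, 1.505, -0, 1.361, -0.121], TCP at [211.588, 534.69, 231.328] pointing down, gripper open.
Joint ranges: [-2.89, 2.89], [-0.75, 2.08], [0.22, 2.7], [-1.18, 4.32], [0.11, 2.71], [-2.7, 2.7]. Speed limits (rad/s): [2.57, 2.57, 3.14, 3.14, 3.14, 3.14].

### API

Orientations are given as a unit quaternion [w, x, y, z].
In Python, from station import r gives the robot as it stands.
- The arm moves only by the tool jog_arm, never from a script. Its argument "targets" is a list of rows, each an object with "hand": the opening, from 0 (shut) to 1 (fully open); "offset": the shift along the tool's x, y, z scaled (see below), a list of three; "roll": the turn about the tool's z scaled (see below). In form: [{"hand": hand, "offset": [tx, ty, tz], "roll": roll}, ...]. A call has exactly 10 rows; each row shifts and turns the commanded pose from where the row before left it, along the tool's axes as they then stand; what a row does not reach is not made up. The controller multiplies each number of a shift by 15 cm and each number of a turn by 60 degrees. A row lasts 1/12 s, in which the tool goes at most 41.7 mm and 7.16 degrees, less where a joint would pass 70% of its speed; a pose out of reach is approached as far as the arm can. A call with a number of a shift or a turn outside -1 to 1 is refused whole. A call with a gripper value outside its range is refused whole. The fingers move at their own pace and stop on an object; "grip_force" is the grip in N (left out, the last holds). Time passes only in rows, so rows that do not move let the fingers close, or fill a call up. It gives the time, the measured TCP pose, the force, the opening and the grip force at its end, in the units of the state.
- r.sense(): the state, without advancing time (a new reading comes with each control period).
- r.snapshot(name): name is "scene" or "top" or "wrist"; returns a dict with "img" (400x640x3 uint8, red, green, blue), "vertical_fov" (degrees; the focal length in pixels is half the picture's height over the tangent of half this angle, whatever the lens; pixels are square), "cx", "cy" (the principal point, pixels), "rvec" (rotation vector, rad) and "tvec" (3), from world to camera coordinates, as OpenCV has them; the wrist camera has in their place "mount" (4x4, takes a point from camera to tool coordinates, whose origin is the TCP and whose axes are the flange's). Camera axes: x right, y down, z forward; pixel columns grow to the right and rows downward; lengths in mm; the calibration is good to about 2 mm. A picture is of the moment at which its call begins: read the wrist's pose just before it. There is no depth.
- r.hand_in(): hands the job in; it is judged then, once.
Trained networks look in the newest picture that a camera, given by its name, has taken for a name from the list of things; names that differ only in an ending like _2 or _b are one class to them, and where a whole thing is asked for, a point or a joint stands for the part that bears it (a point fixed in the world has none). Each returns a list of dicts, best first, with "score" (0 to 1); they miss things now and then, are a little off and sometimes report something else, mostly with a low value. They report only what shows in the picture. A call takes as long as a camera call. They do not tell look-alikes from the thing itself.
- r.cut_out(label, camera): "pixels" (400x640 bool, what is visible of it).
- r.spot_point(label, camera): "centre" ([x, y, z] in mm, in world coordinates, good to about 4 mm: a listed point, or the origin of a listed thing).
The state is a dict: "t": time; "qpos": joint angles; "joint_velocities": joint speeds; "joint_torque": joint torques, N m; "eef_pos": TCP position; "tool_rot": TCP orientation; "contact_force": force on the tool from outside, world axes, zero at the start; "moment": the same for the moment, N m; "finger_gap": opening from 0.0 (shut) to 1.0 (fully open); "finger_force": force on a finger pad.
Only numpy, scipy, OpenCV 4.12 (cv2) and the standard library are available. Lean on these libraries where they do the work, as an engineer would, in place of code of your own. Each camera call takes 0.05 s, during which the arm holds its last target. There are 200 camera calls.

### The job

The warming bath stands closed and off: load it with the white jars, upright and no more than one to a well. Never lift a lid well clear of the deck, since its underside drips: ease it by its knob just out of its well and drag it back onto the flat deck behind, and once the jar is in drag it forward until it drops into its well again and lies flat. With all three wells covered, press the selector down, turn it clockwise from the off mark to the middle mark, and let it spring up there.

Things in the scene. Friction and masses are not known exactly. Their poses are not given: they have to be found in the camera images.
- bath: the fixed warming bath: white case, metal deck at z 0.100. Origin on the bench under it, x away from the robot, y left along the row of wells. Deck x -162 to 160 mm, y +-252 mm; wells at x -30 mm, y +165 (a), 0 (b), -165 mm (c); behind them 143 mm of flat deck to park a lid on; spill rim 12 mm high along the back and ends; selector at x -126, y -165 mm
- well_a (a point): centre of the mouth of the left well, at deck height (z 0.100), axes as the bath's. The mouth is a pocket 94 (x) by 132 mm (y), 9.5 mm deep, into which a lid's skirts drop with 2 mm to spare on each side; the lid's plate then lies on the deck. Below it the well is 94 x 108 mm, its flat floor at z 0.040
- well_b (a point): centre of the mouth of the middle well, at deck height (z 0.100), axes as the bath's. The mouth is a pocket 94 (x) by 132 mm (y), 9.5 mm deep, into which a lid's skirts drop with 2 mm to spare on each side; the lid's plate then lies on the deck. Below it the well is 94 x 108 mm, its flat floor at z 0.040
- well_c (a point): centre of the mouth of the right well, at deck height (z 0.100), axes as the bath's. The mouth is a pocket 94 (x) by 132 mm (y), 9.5 mm deep, into which a lid's skirts drop with 2 mm to spare on each side; the lid's plate then lies on the deck. Below it the well is 94 x 108 mm, its flat floor at z 0.040
- lid_a: loose steel lid, 160 g: plate 114 x 148 mm (own x by y), 8 to 11 mm above the origin, on two skirts 90 mm long along x, 8 mm deep, outer faces at y +-64 mm. Black knob in the middle: head 28 mm across, 19 to 31 mm above the origin. Origin: centre, at the skirts' lower edge; z 0.100 standing on the deck, 0.092 dropped home. Starts home on the left well
- lid_b: loose steel lid, 160 g: plate 114 x 148 mm (own x by y), 8 to 11 mm above the origin, on two skirts 90 mm long along x, 8 mm deep, outer faces at y +-64 mm. Black knob in the middle: head 28 mm across, 19 to 31 mm above the origin. Origin: centre, at the skirts' lower edge; z 0.100 standing on the deck, 0.092 dropped home. Starts home on the middle well
- lid_c: loose steel lid, 160 g: plate 114 x 148 mm (own x by y), 8 to 11 mm above the origin, on two skirts 90 mm long along x, 8 mm deep, outer faces at y +-64 mm. Black knob in the middle: head 28 mm across, 19 to 31 mm above the origin. Origin: centre, at the skirts' lower edge; z 0.100 standing on the deck, 0.092 dropped home. Starts home on the right well
- jar_1: squat white screw-top jar, 56 mm across, 50 mm tall, about 80 g, origin at the centre of its underside; at the start upright on the bench to the left or right of the bath. May be absent
- jar_2: squat white screw-top jar, 56 mm across, 50 mm tall, about 80 g, origin at the centre of its underside; at the start upright on the bench to the left or right of the bath. May be absent
- jar_3: squat white screw-top jar, 56 mm across, 50 mm tall, about 80 g, origin at the centre of its underside; at the start upright on the bench to the left or right of the bath. May be absent
- selector_grip (a point): point on the selector's axis at the top of its grip bar; the bar lies along this frame's x (white pointer line toward +x), 42 mm long, 12 mm thick, 24 mm high, on a 45 mm disc (its top 24 mm below this point). The frame moves with the knob
- selector (a joint): selector angle in rad, growing clockwise from above: 0 off mark (one stroke), 0.70 middle mark (two strokes; pointer along the bath's +x), 1.40 high mark (three strokes). Turns only while pressed 5 mm or more; let go within 0.07 rad of a mark it springs up and is locked
- selector_press (a joint): how far the selector is pressed down, in m: 0 up, 0.007 fully down (takes about 8 N)
- dropper: amber bottle with a black cap, 42 mm across, 78 mm tall, on the bench at the far left of the bath; not part of the job, leave it alone
- timer: white lab timer lying flat, 64 x 68 x 23 mm, on the bench at the far right of the bath; not part of the job, leave it alone
Mind the look-alikes: they are no part of the job. Leave any pink look-alike of the jar_1 alone.

How it is judged:
By the outcome, as a careful person would: the job done as asked, in the order asked, and still so for the second after the job is handed in, with the robot touching nothing.
Of jar_1, jar_2, jar_3 only 2 to 3 are there at a start; the rules pass over those that are not, and their reading is None.
At some moment in a run one of jar_1, jar_2, jar_3, lid_a, lid_b, lid_c may be knocked a few centimetres aside while the robot is not near it.
It also fails if it takes over 210 s, if anything falls off the work surface, if the arm or the gripper's body presses on something with over 40 N, if the wrist force passes 120 N, or if a joint passes its speed limit or range.

## Working session

There is one attempt and no reset: what is moved stays moved. The work goes in short steps, Python scripts to look and compute and a tool call to move; the robot and the scene stay as the last step left them, time stands still between calls to the robot, and variables do not carry over. Pictures are saved under pics/ and viewed, at most 14 in all, crops included, and the job is handed in when it is done.

Besides the shell and the picture viewer there is one more tool, called after ">>>" as name(argument=value, ...) on one line, values as JSON. jog_arm: Moves the arm, as the interface text tells. Shifts and turns lie within -1 to 1; 1 stands for 15 cm of shift or 60 degrees of turn. Its arguments: {"type":"object","properties":{"targets":{"type":"array","items":{"type":"object","properties":{"hand":{"type":"number"},"offset":{"type":"array","items":{"type":"number","minimum":-1,"maximum":1}},"roll":{"type":"number","minimum":-1,"maximum":1}}}},"grip_force":{"type":"number"}},"required":["targets"]}

```bash
ls; mkdir -p pics
cat > h.py <<'E'
from station import r
import numpy as np, cv2
from scipy.spatial.transform import Rotation as R
def snap(c,name=None):
    s=r.snapshot(c)
    if name: cv2.imwrite('pics/'+name,s['img'][:,:,::-1])
    return s
def cam(s):
    f=200/np.tan(np.radians(s['vertical_fov'])/2)
    K=np.array([[f,0,s['cx']],[0,f,s['cy']],[0,0,1]])
    if 'mount' in s:
        st=s['st']; q=st['tool_rot']; T=np.eye(4); T[:3,:3]=R.from_quat([q[1],q[2],q[3],q[0]]).as_matrix(); T[:3,3]=st['eef_pos']
        M=np.linalg.inv(T@np.array(s['mount'])); return K,M[:3,:3],M[:3,3]
    return K,R.from_rotvec(np.ravel(s['rvec'])).as_matrix(),np.ravel(s['tvec'])
def back(s,u,v,z):
    K,A,t=cam(s); d=A.T@np.linalg.inv(K)@[u,v,1]; o=-A.T@t
    return o+d*(z-o[2])/d[2]
def proj(s,p):
    K,A,t=cam(s); c=K@(A@np.array(p)+t); return c[:2]/c[2]
E
python3 - <<'E'
from h import *
st=r.sense(); print({k:np.round(v,3).tolist() for k,v in st.items()})
for c in ('scene','top'):
    s=snap(c,c+'0.png')
    for l in ('bath','jar_1','lid_a','selector_grip','well_a','well_b','well_c','dropper','timer'):
        for d in r.spot_point(l,c): print(c,l,round(d['score'],2),np.round(d['centre'],1).tolist())
E
```

```text
pics
{'t': 0.0, 'qpos': [1.073, 0.277, 1.506, -0.0, 1.361, -0.121], 'joint_velocities': [-0.001, 0.0, 0.002, -0.002, -0.001, -0.0], 'joint_torque': [0.0, -41.678, -24.58, -0.0, 0.011, 0.0], 'eef_pos': [211.32, 534.177, 230.41], 'tool_rot': [-0.0, 0.187, 0.982, -0.001], 'contact_force': [0.572, -0.182, 1.077], 'moment': [-0.011, -0.023, -0.048], 'finger_force': 0.0, 'finger_gap': 1.002}
scene bath 0.87 [546.7, -38.3, 4.7]
scene bath 0.43 [550.5, -376.4, 0.2]
scene jar_1 0.72 [463.1, 367.1, 0.9]
scene jar_1 0.62 [548.8, -376.2, -0.9]
scene lid_a 0.94 [505.2, 120.8, 94.6]
scene lid_a 0.87 [522.6, -39.3, 91.1]
scene lid_a 0.73 [526.4, -202.2, 94.6]
scene selector_grip 0.7 [430.3, -206.8, 146.6]
scene well_a 0.89 [508.7, 122.3, 98.9]
scene well_a 0.78 [516.7, -37.1, 101.6]
scene well_b 0.89 [508.7, 122.3, 98.9]
scene well_b 0.78 [516.7, -37.1, 101.6]
scene well_c 0.89 [508.7, 122.3, 98.9]
scene well_c 0.78 [516.7, -37.1, 101.6]
scene dropper 0.61 [670.3, 402.0, -1.1]
scene timer 0.78 [680.7, -395.2, -2.9]
top jar_1 0.93 [537.7, 295.3, 0.2]
top jar_1 0.84 [551.4, -377.5, 1.7]
top jar_1 0.8 [462.5, 360.2, -2.5]
top jar_1 0.46 [522.0, -204.3, 89.8]
top lid_a 0.93 [513.8, -42.3, 91.4]
top lid_a 0.81 [521.2, -206.4, 92.3]
top lid_a 0.74 [546.9, -376.8, 6.5]
top lid_a 0.59 [507.9, 128.8, 87.8]
top selector_grip 0.61 [428.5, -207.5, 146.0]
top selector_grip 0.22 [507.0, 128.2, 89.5]
top well_a 0.62 [511.3, 126.3, 90.6]
top well_b 0.62 [511.3, 126.3, 90.6]
top well_c 0.62 [511.3, 126.3, 90.6]
top dropper 0.49 [666.7, 395.7, 2.4]
top timer 0.88 [682.4, -395.3, -3.0]
```

View pics/top0.png

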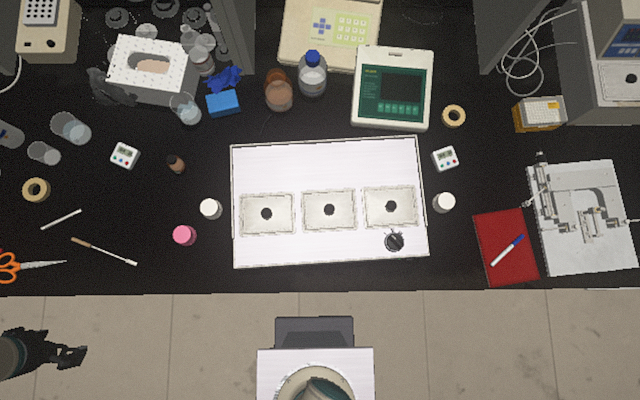

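View pics/scene0.png

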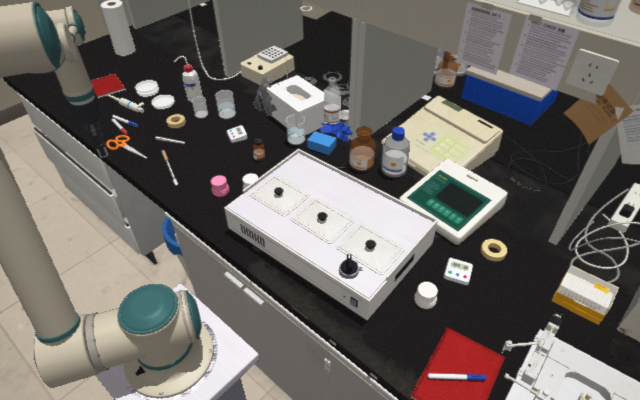

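The top view shows two white jars, left at (209,209) and right at (444,202), and the pink look-alike at (184,235). All three lids are home, with knobs near (266,213), (329,209) and (390,206). The selector is at (394,241). The scene view agrees.

```bash
cat >> h.py <<'E'
def blob(s,p,rad,z,f):
    "centroid of mask f(img) near projected p, back-projected to z"
    u,v=proj(s,p); im=s['img'].astype(int); m=f(im).astype(np.uint8)
    yy,xx=np.mgrid[:400,:640]; m[(xx-u)**2+(yy-v)**2>rad**2]=0
    n,l,st,c=cv2.connectedComponentsWithStats(m)
    if n<2: return None
    k=1+np.argmax(st[1:,4]); return back(s,*c[k],z),st[k,4],c[k]
dark=lambda im: im.max(2)<80
white=lambda im: (im.min(2)>150)
E
python3 - <<'E'
from h import *
s=snap('top'); t=snap('scene')
for n,p in (('a',[508,127,120]),('b',[514,-42,120]),('c',[522,-204,120])):
    for c in (s,t): print(n,blob(c,p,12,120,dark))
for p in ([538,295,50],[551,-377,50]):
    for c in (s,t): print('jar',blob(c,p,16,45,white))
m=s['img'].min(2)>140
m=cv2.morphologyEx(m.astype(np.uint8),cv2.MORPH_CLOSE,np.ones((41,41)))
n,l,stt,c=cv2.connectedComponentsWithStats(m); k=l[160,330]
rc=cv2.minAreaRect(cv2.findContours((l==k).astype(np.uint8),0,1)[0][0]); print(rc)
b=cv2.boxPoints(rc); print([np.round(back(s,*q,105)).tolist() for q in b])
E
```

```text
a (array([505.70616727, 124.63496406, 120.        ]), np.int32(66), array([265.77272727, 212.71212121]))
a (array([503.42846144, 116.52899533, 120.        ]), np.int32(44), array([278.34090909, 191.18181818]))
b (array([515.32147934, -39.77799799, 120.        ]), np.int32(31), array([328.67741935, 208.51612903]))
b (array([511.84352051, -46.82645028, 120.        ]), np.int32(51), array([321.78431373, 216.21568627]))
c (array([ 522.83094429, -204.19519143,  120.        ]), np.int32(66), array([390.92424242, 205.15151515]))
c (array([ 519.61564045, -209.98876774,  120.        ]), np.int32(60), array([370.25      , 244.36666667]))
jar (array([536.70717129, 292.79031593,  45.        ]), np.int32(254), array([208.66141732, 206.72834646]))
jar (array([531.60280122, 269.90878764,  45.        ]), np.int32(288), array([252.8125    , 182.21527778]))
jar (array([ 549.25633954, -377.60387833,   45.        ]), np.int32(242), array([445.96694215, 200.29752066]))
jar (array([ 548.18219945, -381.00017263,   45.        ]), np.int32(277), array([427.76895307, 290.5234657 ]))
((282.5848388671875, 179.3263397216797), (374.567626953125, 409.09375), 29.323015213012695)
[[377.0, 750.0, 105.0], [1465.0, 283.0, 105.0], [849.0, -669.0, 105.0], [-64.0, -71.0, 105.0]]
```

```bash
cat >> h.py <<'E'
YAW=3.0
def go(p,yaw=YAW,st=None):
    "roll units, then offset units (after roll), tool y axis to world angle 90+yaw"
    st=st or r.sense(); q=st['tool_rot']; A=R.from_quat([q[1],q[2],q[3],q[0]])
    y=A.apply([0,1,0]); cur=np.degrees(np.arctan2(y[1],y[0]))-90
    d=(yaw-cur+90)%180-90
    B=R.from_euler('z',d,degrees=True)*A
    print('yaw now %.2f roll %.4f'%(cur,-d/60),'off',np.round(B.inv().apply(np.array(p)-st['eef_pos'])/150,3).tolist(),'pos',np.round(st['eef_pos'],1).tolist(),'F',np.round(st['contact_force'],1).tolist(),'gap',round(float(st['finger_gap']),3),'t',round(st['t'],2))
O=np.array([544.6,-38.2]); 
def bw(x,y,z): c,s=np.cos(np.radians(YAW)),np.sin(np.radians(YAW)); return np.array([O[0]+c*x-s*y,O[1]+s*x+c*y,z])
E
python3 - <<'E'
from h import *
go([505.7,124.6,220]); print(bw(-30,165,0),bw(-30,-165,0))
E
```

```text
yaw now -21.59 roll -0.4098 off [-1.815, -2.833, 0.075] pos [211.6, 534.7, 231.4] F [-0.2, -0.2, -0.2] gap 0.999 t 1.1
[506.00568118 125.00379455   0.        ] [ 523.27654674 -204.54395192    0.        ]
```

>>> jog_arm(targets=[{"hand": 1, "offset": [0, 0, 0], "roll": -0.1025}, {"hand": 1, "offset": [0, 0, 0], "roll": -0.1025}, {"hand": 1, "offset": [0, 0, 0], "roll": -0.1025}, {"hand": 1, "offset": [0, 0, 0], "roll": -0.1025}, {"hand": 1, "offset": [-0.113, -0.177, 0.005], "roll": 0}, {"hand": 1, "offset": [-0.113, -0.177, 0.005], "roll": 0}, {"hand": 1, "offset": [-0.113, -0.177, 0.005], "roll": 0}, {"hand": 1, "offset": [-0.113, -0.177, 0.005], "roll": 0}, {"hand": 1, "offset": [-0.113, -0.177, 0.005], "roll": 0}, {"hand": 1, "offset": [-0.113, -0.177, 0.005], "roll": 0}])

```text
t: 1.93
eef_pos: [322.1, 379.7, 226.9]
tool_rot: [0.0, -0.027, 1.0, 0.0]
contact_force: [0.9, 0.2, -0.1]
finger_gap: 0.999
finger_force: 0.0
```

>>> jog_arm(targets=[{"hand": 1, "offset": [-0.113, -0.177, 0.005], "roll": 0}, {"hand": 1, "offset": [-0.113, -0.177, 0.005], "roll": 0}, {"hand": 1, "offset": [-0.113, -0.177, 0.005], "roll": 0}, {"hand": 1, "offset": [-0.113, -0.177, 0.005], "roll": 0}, {"hand": 1, "offset": [-0.113, -0.177, 0.005], "roll": 0}, {"hand": 1, "offset": [-0.113, -0.177, 0.005], "roll": 0}, {"hand": 1, "offset": [-0.113, -0.177, 0.005], "roll": 0}, {"hand": 1, "offset": [-0.113, -0.177, 0.005], "roll": 0}, {"hand": 1, "offset": [-0.113, -0.177, 0.005], "roll": 0}, {"hand": 1, "offset": [0, 0, 0], "roll": 0}])

```text
t: 2.77
eef_pos: [490.0, 146.1, 220.0]
tool_rot: [0.002, -0.024, 1.0, -0.001]
contact_force: [1.2, 0.3, -0.1]
finger_gap: 0.998
finger_force: 0.0
```

Run:
```python
from h import *
st=r.sense(); s=snap('wrist','w1.png'); s['st']=st
go([505.7,124.6,106],st=st)
print(proj(s,[505.7,124.6,123])); print(blob(s,[505.7,124.6,123],60,123,dark))
im=s['img'].copy()
for l in ('lid_a',):
    for d in r.spot_point(l,'wrist'): print(l,d)
```

```text
yaw now 2.76 roll -0.0041 off [-0.095, -0.146, 0.761] pos [490.0, 146.1, 220.0] F [1.2, 0.3, -0.1] gap 0.998 t 2.77
[293.57145932 209.07663549]
(array([505.79028864, 125.36279615, 123.        ]), np.int32(674), array([294.42136499, 209.21068249]))
lid_a {'centre': [517.7, -42.3, 93.1], 'score': 0.94}
lid_a {'centre': [505.7, 123.7, 94.1], 'score': 0.93}
```

View pics/w1.png

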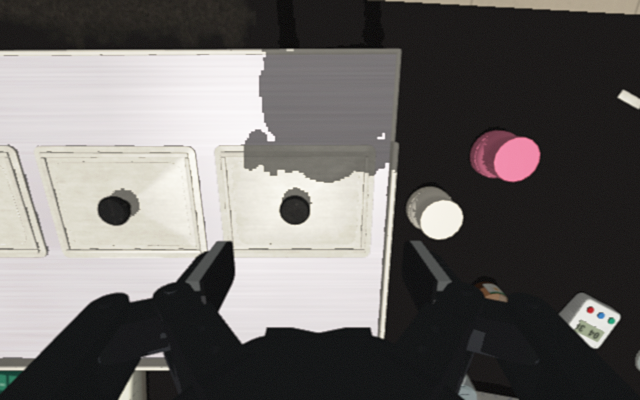

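The knob is at (294,209) in the wrist view, within 1 mm of the top-view estimate. The white jar is at (440,218) and the pink one at (517,158). I'll descend to the knob.

>>> jog_arm(targets=[{"hand": 0.9, "offset": [-0.096, -0.14, 0], "roll": -0.004}, {"hand": 0.8, "offset": [0, 0, 0.15], "roll": 0}, {"hand": 0.7, "offset": [0, 0, 0.15], "roll": 0}, {"hand": 0.7, "offset": [0, 0, 0.15], "roll": 0}, {"hand": 0.7, "offset": [0, 0, 0.15], "roll": 0}, {"hand": 0.7, "offset": [0, 0, 0.1], "roll": 0}, {"hand": 0.7, "offset": [0, 0, 0.05], "roll": 0}, {"hand": 0.7, "offset": [0, 0, 0], "roll": 0}, {"hand": 0.7, "offset": [0, 0, 0], "roll": 0}, {"hand": 0.7, "offset": [0, 0, 0], "roll": 0}], grip_force=40)

```text
t: 3.7
eef_pos: [502.7, 130.8, 108.7]
tool_rot: [0.001, -0.029, 1.0, 0.0]
contact_force: [0.7, 0.8, 0.5]
finger_gap: 0.698
finger_force: 0.0
```

Run:
```python
from h import *
go([505.8,125,106])
```

```text
yaw now 3.29 roll 0.0048 off [-0.019, -0.039, 0.018] pos [502.7, 130.8, 108.7] F [0.7, 0.8, 0.5] gap 0.698 t 3.7
```

>>> jog_arm(targets=[{"hand": 0.7, "offset": [-0.019, -0.039, 0.012], "roll": 0.004}, {"hand": 0.6, "offset": [0, 0, 0], "roll": 0}, {"hand": 0.5, "offset": [0, 0, 0], "roll": 0}, {"hand": 0.45, "offset": [0, 0, 0], "roll": 0}, {"hand": 0.4, "offset": [0, 0, 0], "roll": 0}, {"hand": 0.3, "offset": [0, 0, 0], "roll": 0}, {"hand": 0.2, "offset": [0, 0, 0], "roll": 0}, {"hand": 0.1, "offset": [0, 0, 0], "roll": 0}, {"hand": 0, "offset": [0, 0, 0], "roll": 0}, {"hand": 0, "offset": [0, 0, 0], "roll": 0}], grip_force=40)

```text
t: 4.53
eef_pos: [505.1, 124.4, 106.2]
tool_rot: [0.0, -0.026, 1.0, -0.0]
contact_force: [-1.0, -1.4, 5.3]
finger_gap: 0.289
finger_force: 39.0
```

>>> jog_arm(targets=[{"hand": 0, "offset": [0, 0, -0.02], "roll": 0}, {"hand": 0, "offset": [0, 0, -0.02], "roll": 0}, {"hand": 0, "offset": [0, 0, -0.02], "roll": 0}, {"hand": 0, "offset": [0, 0, -0.007], "roll": 0}, {"hand": 0, "offset": [0, 0, 0], "roll": 0}, {"hand": 0, "offset": [-0.05, 0, 0], "roll": 0}, {"hand": 0, "offset": [-0.05, 0, 0], "roll": 0}, {"hand": 0, "offset": [0, 0, 0], "roll": 0}, {"hand": 0, "offset": [0, 0, 0], "roll": 0}, {"hand": 0, "offset": [0, 0, 0], "roll": 0}])

```text
t: 5.37
eef_pos: [520.0, 125.2, 115.5]
tool_rot: [-0.0, -0.026, 1.0, 0.0]
contact_force: [-1.0, 0.1, -1.6]
finger_gap: 0.29
finger_force: 39.3
```

Run:
```python
from h import *
go([505.8,125,106]); s=snap('scene','s2.png'); im=s['img'][130:290,200:450]; cv2.imwrite('pics/s2c.png',cv2.resize(im[:,:,::-1],None,fx=3,fy=3))
```

```text
yaw now 3.01 roll 0.0001 off [0.094, 0.004, 0.063] pos [520.0, 125.2, 115.5] F [-1.0, 0.1, -1.6] gap 0.29 t 5.37
```

View pics/s2c.png

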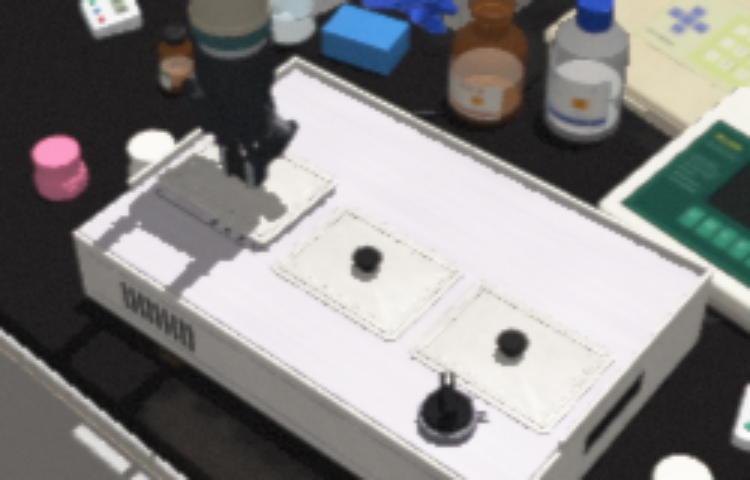

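The lid is held just clear of its well at about (245,200) in the crop. I'll drag it back.

>>> jog_arm(targets=[{"hand": 0, "offset": [-0.08, 0, 0], "roll": 0}, {"hand": 0, "offset": [-0.1, 0, 0], "roll": 0}, {"hand": 0, "offset": [-0.1, 0, 0], "roll": 0}, {"hand": 0, "offset": [-0.1, 0, 0], "roll": 0}, {"hand": 0, "offset": [-0.1, 0, 0], "roll": 0}, {"hand": 0, "offset": [-0.1, 0, 0], "roll": 0}, {"hand": 0, "offset": [-0.06, 0, 0], "roll": 0}, {"hand": 0, "offset": [0, 0, 0.006], "roll": 0}, {"hand": 0, "offset": [0, 0, 0.004], "roll": 0}, {"hand": 0, "offset": [0, 0, 0], "roll": 0}])

```text
t: 6.25
eef_pos: [615.5, 130.3, 114.6]
tool_rot: [0.0, -0.026, 1.0, 0.0]
contact_force: [-0.1, -0.6, 0.0]
finger_gap: 0.286
finger_force: 39.4
```

>>> jog_arm(targets=[{"hand": 0.35, "offset": [0, 0, 0], "roll": 0}, {"hand": 0.4, "offset": [0, 0, 0], "roll": 0}, {"hand": 0.5, "offset": [0, 0, 0], "roll": 0}, {"hand": 0.6, "offset": [0, 0, 0], "roll": 0}, {"hand": 0.7, "offset": [0, 0, 0], "roll": 0}, {"hand": 0.7, "offset": [0, 0, -0.05], "roll": 0}, {"hand": 0.8, "offset": [0, 0, -0.15], "roll": 0}, {"hand": 0.9, "offset": [0, 0, -0.15], "roll": 0}, {"hand": 1, "offset": [0, 0, -0.15], "roll": 0}, {"hand": 1, "offset": [0, 0, 0], "roll": 0}])

```text
t: 7.08
eef_pos: [618.9, 130.7, 195.1]
tool_rot: [0.005, -0.026, 1.0, 0.0]
contact_force: [0.8, -0.0, 0.8]
finger_gap: 0.997
finger_force: 0.0
```

Run:
```python
from h import *
go([537,294,190]); s=snap('top'); st=r.sense(); w=snap('wrist','w3.png'); w['st']=st
for c in ('top','wrist'):
    for l in ('lid_a','jar_1'):
        for d in r.spot_point(l,c): print(c,l,round(d['score'],2),d['centre'])
print(blob(w,[537,294,50],60,50,lambda im:im.min(2)>200))
print(blob(w,[616,130,131],60,131,dark))
```

```text
yaw now 3.02 roll 0.0003 off [0.489, 1.116, 0.03] pos [618.9, 130.7, 195.1] F [0.8, -0.0, 0.8] gap 0.997 t 7.08
top lid_a 0.68 [621.1, 131.2, 100.2]
top lid_a 0.6 [428.3, -209.0, 150.8]
top lid_a 0.58 [522.0, -203.9, 88.4]
top lid_a 0.55 [516.2, -44.6, 89.6]
top jar_1 0.67 [548.4, -379.2, 1.7]
top jar_1 0.65 [460.5, 362.6, -2.7]
wrist lid_a 0.82 [616.9, 132.5, 99.3]
wrist lid_a 0.81 [517.1, -44.0, 89.6]
wrist jar_1 0.9 [462.1, 360.6, -4.9]
wrist jar_1 0.82 [537.6, 295.6, 0.6]
(array([536.78604361, 292.82578689,  50.        ]), np.int32(2075), array([491.4260241 , 106.84819277]))
(array([616.09190809, 130.56597872, 131.        ]), np.int32(951), array([318.1829653 , 204.47634069]))
```

>>> jog_arm(targets=[{"hand": 1, "offset": [0.061, 0.139, 0], "roll": 0}, {"hand": 1, "offset": [0.061, 0.139, 0], "roll": 0}, {"hand": 1, "offset": [0.061, 0.139, 0], "roll": 0}, {"hand": 1, "offset": [0.061, 0.139, 0], "roll": 0}, {"hand": 1, "offset": [0.061, 0.139, 0], "roll": 0}, {"hand": 1, "offset": [0.061, 0.139, 0], "roll": 0}, {"hand": 1, "offset": [0.061, 0.139, 0], "roll": 0}, {"hand": 1, "offset": [0.061, 0.139, 0], "roll": 0}, {"hand": 1, "offset": [0, 0, 0], "roll": 0}, {"hand": 1, "offset": [0, 0, 0], "roll": 0}])

```text
t: 8.22
eef_pos: [533.1, 293.6, 188.3]
tool_rot: [-0.001, -0.027, 1.0, -0.0]
contact_force: [0.3, -0.4, -0.1]
finger_gap: 0.999
finger_force: 0.0
```

Run:
```python
from h import *
go([537,293.2,20])
st=r.sense(); w=snap('wrist'); w['st']=st
for d in r.spot_point('jar_1','wrist'): print(d)
print(blob(w,[537,294,50],60,50,lambda im:im.min(2)>200))
```

```text
yaw now 3.14 roll 0.0023 off [-0.028, -0.003, 1.122] pos [533.1, 293.6, 188.3] F [0.3, -0.4, -0.1] gap 0.999 t 8.22
{'centre': [537.4, 295.0, -1.1], 'score': 0.89}
{'centre': [461.9, 361.5, 0.3], 'score': 0.75}
(array([539.7493404 , 292.44337073,  50.        ]), np.int32(1471), array([316.6974847 , 188.52209381]))
```

Now down to the jar at (537,293.5), gripped at low force.

>>> jog_arm(targets=[{"hand": 1, "offset": [-0.03, 0, 0.1], "roll": 0}, {"hand": 1, "offset": [0, 0, 0.15], "roll": 0}, {"hand": 1, "offset": [0, 0, 0.15], "roll": 0}, {"hand": 1, "offset": [0, 0, 0.15], "roll": 0}, {"hand": 1, "offset": [0, 0, 0.15], "roll": 0}, {"hand": 1, "offset": [0, 0, 0.15], "roll": 0}, {"hand": 1, "offset": [0, 0, 0.15], "roll": 0}, {"hand": 1, "offset": [0, 0, 0.09], "roll": 0}, {"hand": 1, "offset": [0, 0, 0.03], "roll": 0}, {"hand": 1, "offset": [0, 0, 0], "roll": 0}])

```text
t: 9.15
eef_pos: [538.8, 294.0, 19.8]
tool_rot: [-0.001, -0.025, 1.0, 0.001]
contact_force: [-0.4, 5.5, -2.2]
finger_gap: 0.998
finger_force: 0.0
```

>>> jog_arm(targets=[{"hand": 0.9, "offset": [0, 0, 0], "roll": 0}, {"hand": 0.8, "offset": [0, 0, 0], "roll": 0}, {"hand": 0.7, "offset": [0, 0, 0], "roll": 0}, {"hand": 0.65, "offset": [0, 0, 0], "roll": 0}, {"hand": 0.5, "offset": [0, 0, 0], "roll": 0}, {"hand": 0.4, "offset": [0, 0, 0], "roll": 0}, {"hand": 0.3, "offset": [0, 0, 0], "roll": 0}, {"hand": 0.2, "offset": [0, 0, 0], "roll": 0}, {"hand": 0.2, "offset": [0, 0, 0], "roll": 0}, {"hand": 0.2, "offset": [0, 0, 0], "roll": 0}], grip_force=30)

```text
t: 9.98
eef_pos: [538.9, 293.0, 21.7]
tool_rot: [0.0, -0.026, 1.0, -0.0]
contact_force: [0.9, -1.9, 4.2]
finger_gap: 0.576
finger_force: 31.1
```

Run:
```python
from h import *
go([505.8,124.7,190])
```

```text
yaw now 3.03 roll 0.0005 off [0.278, -1.11, -1.122] pos [538.9, 293.0, 21.7] F [0.9, -1.9, 4.2] gap 0.576 t 9.98
```

>>> jog_arm(targets=[{"hand": 0.2, "offset": [0, 0, -0.08], "roll": 0}, {"hand": 0.2, "offset": [0, 0, -0.15], "roll": 0}, {"hand": 0.2, "offset": [0, 0, -0.15], "roll": 0}, {"hand": 0.2, "offset": [0, 0, -0.15], "roll": 0}, {"hand": 0.2, "offset": [0, 0, -0.15], "roll": 0}, {"hand": 0.2, "offset": [0, 0, -0.15], "roll": 0}, {"hand": 0.2, "offset": [0, 0, -0.1], "roll": 0}, {"hand": 0.2, "offset": [0, 0, 0], "roll": 0}, {"hand": 0.2, "offset": [0.035, -0.12, 0], "roll": 0}, {"hand": 0.2, "offset": [0.035, -0.139, 0], "roll": 0}])

```text
t: 10.82
eef_pos: [529.3, 254.7, 159.5]
tool_rot: [-0.001, -0.027, 1.0, 0.0]
contact_force: [0.2, -0.0, 0.1]
finger_gap: 0.573
finger_force: 31.1
```

>>> jog_arm(targets=[{"hand": 0.2, "offset": [0.035, -0.139, 0], "roll": 0}, {"hand": 0.2, "offset": [0.035, -0.139, 0], "roll": 0}, {"hand": 0.2, "offset": [0.035, -0.139, 0], "roll": 0}, {"hand": 0.2, "offset": [0.035, -0.139, 0], "roll": 0}, {"hand": 0.2, "offset": [0.035, -0.139, 0], "roll": 0}, {"hand": 0.2, "offset": [0.033, -0.139, 0], "roll": 0}, {"hand": 0.2, "offset": [0, -0.01, 0], "roll": 0}, {"hand": 0.2, "offset": [0, 0, 0], "roll": 0}, {"hand": 0.2, "offset": [0, 0, 0], "roll": 0}, {"hand": 0.2, "offset": [0, 0, 0], "roll": 0}])

```text
t: 11.65
eef_pos: [505.6, 126.7, 160.2]
tool_rot: [-0.0, -0.027, 1.0, 0.0]
contact_force: [0.2, 0.0, -0.7]
finger_gap: 0.573
finger_force: 31.2
```

Run:
```python
from h import *
go([505.8,124.7,63])
```

```text
yaw now 3.04 roll 0.0007 off [-0.001, -0.014, 0.648] pos [505.6, 126.7, 160.2] F [0.2, 0.0, -0.7] gap 0.573 t 11.65
```

>>> jog_arm(targets=[{"hand": 0.2, "offset": [0, -0.014, 0.05], "roll": 0}, {"hand": 0.2, "offset": [0, 0, 0.1], "roll": 0}, {"hand": 0.2, "offset": [0, 0, 0.15], "roll": 0}, {"hand": 0.2, "offset": [0, 0, 0.15], "roll": 0}, {"hand": 0.2, "offset": [0, 0, 0.12], "roll": 0}, {"hand": 0.2, "offset": [0, 0, 0.05], "roll": 0}, {"hand": 0.2, "offset": [0, 0, 0.02], "roll": 0}, {"hand": 0.2, "offset": [0, 0, 0.008], "roll": 0}, {"hand": 0.2, "offset": [0, 0, 0], "roll": 0}, {"hand": 0.2, "offset": [0, 0, 0], "roll": 0}])

```text
t: 12.48
eef_pos: [506.6, 124.0, 64.5]
tool_rot: [0.001, -0.026, 1.0, 0.0]
contact_force: [-0.3, 0.4, -0.7]
finger_gap: 0.573
finger_force: 31.2
```

>>> jog_arm(targets=[{"hand": 0.2, "offset": [0, 0, 0.008], "roll": 0}, {"hand": 0.2, "offset": [0, 0, 0.009], "roll": 0}, {"hand": 0.2, "offset": [0, 0, 0], "roll": 0}, {"hand": 0.6, "offset": [0, 0, 0], "roll": 0}, {"hand": 0.66, "offset": [0, 0, 0], "roll": 0}, {"hand": 0.7, "offset": [0, 0, 0], "roll": 0}, {"hand": 0.7, "offset": [0, 0, 0], "roll": 0}, {"hand": 0.7, "offset": [0, 0, -0.05], "roll": 0}, {"hand": 0.7, "offset": [0, 0, -0.15], "roll": 0}, {"hand": 0.7, "offset": [0, 0, -0.15], "roll": 0}])

```text
t: 13.32
eef_pos: [504.8, 123.6, 113.7]
tool_rot: [-0.001, -0.026, 1.0, -0.0]
contact_force: [0.3, 0.4, 0.4]
finger_gap: 0.699
finger_force: 0.0
```

>>> jog_arm(targets=[{"hand": 0.7, "offset": [0, 0, -0.15], "roll": 0}, {"hand": 0.7, "offset": [0, 0, -0.15], "roll": 0}, {"hand": 0.8, "offset": [0, 0, -0.15], "roll": 0}, {"hand": 0.9, "offset": [0, 0, 0], "roll": 0}, {"hand": 0.9, "offset": [-0.1, 0, 0], "roll": 0}, {"hand": 0.9, "offset": [-0.1, 0, 0], "roll": 0}, {"hand": 0.9, "offset": [-0.1, 0, 0], "roll": 0}, {"hand": 0.9, "offset": [-0.1, 0, 0], "roll": 0}, {"hand": 0.9, "offset": [-0.1, 0, 0], "roll": 0}, {"hand": 0.9, "offset": [-0.1, 0, 0], "roll": 0}])

```text
t: 14.15
eef_pos: [595.9, 128.5, 180.8]
tool_rot: [-0.0, -0.026, 1.0, 0.0]
contact_force: [1.0, -0.0, -0.4]
finger_gap: 0.895
finger_force: 0.0
```

Run:
```python
from h import *
go([616.1,130.6,114.3])
st=r.sense(); w=snap('wrist','w4.png'); w['st']=st; go([616.1,130.6,114.3])
for l in ('lid_a','jar_1'):
    for d in r.spot_point(l,'wrist'): print(l,d)
print(blob(w,[616,130,131],60,131,dark))
print(blob(w,[506,125,90],50,90,lambda im:im.min(2)>225))
```

```text
yaw now 3.01 roll 0.0002 off [-0.135, 0.007, 0.443] pos [595.9, 128.5, 180.8] F [1.0, -0.0, -0.4] gap 0.895 t 14.15
yaw now 2.99 roll -0.0002 off [-0.109, 0.008, 0.443] pos [599.5, 128.5, 180.6] F [3.9, 0.6, 0.0] gap 0.902 t 14.2
lid_a {'centre': [515.9, -37.8, 92.5], 'score': 0.89}
lid_a {'centre': [616.5, 130.3, 101.1], 'score': 0.81}
jar_1 {'centre': [463.3, 358.7, -2.6], 'score': 0.82}
jar_1 {'centre': [503.4, 125.7, 41.5], 'score': 0.59}
(array([615.51912969, 130.48417106, 131.        ]), np.int32(972), array([319.33127572, 237.64506173]))
(array([476.59970658, 123.72257914,  90.        ]), np.int32(569), array([320.00527241,  41.81898067]))
```

View pics/w4.png

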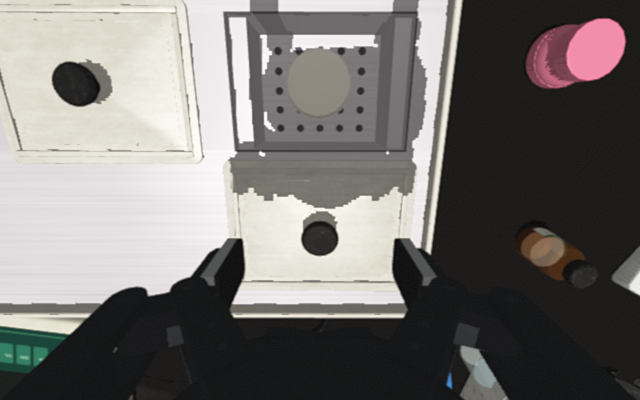

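The jar stands upright in well a at (318,82), and lid a is still parked with its knob at (319,237). I'll regrasp it.

>>> jog_arm(targets=[{"hand": 0.8, "offset": [-0.105, 0.01, 0.03], "roll": 0}, {"hand": 0.7, "offset": [0, 0, 0.12], "roll": 0}, {"hand": 0.7, "offset": [0, 0, 0.14], "roll": 0}, {"hand": 0.7, "offset": [0, 0, 0.1], "roll": 0}, {"hand": 0.7, "offset": [0, 0, 0.04], "roll": 0}, {"hand": 0.7, "offset": [0, 0, 0.01], "roll": 0}, {"hand": 0.7, "offset": [0, 0, 0], "roll": 0}, {"hand": 0.6, "offset": [0, 0, 0], "roll": 0}, {"hand": 0.5, "offset": [0, 0, 0], "roll": 0}, {"hand": 0.45, "offset": [0, 0, 0], "roll": 0}])

```text
t: 15.13
eef_pos: [611.8, 130.9, 116.2]
tool_rot: [0.001, -0.026, 1.0, 0.0]
contact_force: [-0.9, -0.7, 0.7]
finger_gap: 0.448
finger_force: 0.0
```

>>> jog_arm(targets=[{"hand": 0.4, "offset": [0, 0, 0], "roll": 0}, {"hand": 0.35, "offset": [0, 0, 0], "roll": 0}, {"hand": 0.3, "offset": [0, 0, 0], "roll": 0}, {"hand": 0.2, "offset": [0, 0, 0], "roll": 0}, {"hand": 0.1, "offset": [0, 0, 0], "roll": 0}, {"hand": 0, "offset": [0, 0, 0], "roll": 0}, {"hand": 0, "offset": [0, 0, 0], "roll": 0}, {"hand": 0, "offset": [0, 0, 0], "roll": 0}, {"hand": 0, "offset": [0, 0, 0], "roll": 0}, {"hand": 0, "offset": [0, 0, 0], "roll": 0}], grip_force=40)

```text
t: 15.97
eef_pos: [611.5, 130.5, 115.8]
tool_rot: [0.0, -0.026, 1.0, -0.0]
contact_force: [-1.4, -1.4, 5.7]
finger_gap: 0.286
finger_force: 39.0
```

Run:
```python
from h import *
go([505.4,124.5,114.9])
```

```text
yaw now 3.02 roll 0.0003 off [0.708, -0.003, 0.005] pos [611.5, 130.5, 115.8] F [-1.4, -1.4, 5.7] gap 0.286 t 15.97
```

>>> jog_arm(targets=[{"hand": 0, "offset": [0.03, 0, -0.006], "roll": 0}, {"hand": 0, "offset": [0.1, 0, 0], "roll": 0}, {"hand": 0, "offset": [0.12, 0, 0], "roll": 0}, {"hand": 0, "offset": [0.12, 0, 0], "roll": 0}, {"hand": 0, "offset": [0.12, 0, 0], "roll": 0}, {"hand": 0, "offset": [0.12, 0, 0], "roll": 0}, {"hand": 0, "offset": [0.08, 0, 0], "roll": 0}, {"hand": 0, "offset": [0.03, 0, 0], "roll": 0}, {"hand": 0, "offset": [0, 0, 0], "roll": 0}, {"hand": 0, "offset": [0, 0, 0], "roll": 0}])

```text
t: 16.8
eef_pos: [504.1, 125.2, 116.0]
tool_rot: [0.001, -0.026, 1.0, 0.0]
contact_force: [-0.3, -0.0, -1.5]
finger_gap: 0.285
finger_force: 39.3
```

Run:
```python
from h import *
go([501.4,124.5,107])
```

```text
yaw now 3.01 roll 0.0001 off [0.019, -0.004, 0.06] pos [504.1, 125.2, 116.0] F [-0.3, -0.0, -1.5] gap 0.285 t 16.8
```

>>> jog_arm(targets=[{"hand": 0, "offset": [0.017, -0.002, 0], "roll": 0}, {"hand": 0, "offset": [0, 0, 0], "roll": 0}, {"hand": 0, "offset": [0, 0, 0.015], "roll": 0}, {"hand": 0, "offset": [0, 0, 0.015], "roll": 0}, {"hand": 0, "offset": [0, 0, 0.015], "roll": 0}, {"hand": 0, "offset": [0, 0, 0.01], "roll": 0}, {"hand": 0, "offset": [0, 0, 0], "roll": 0}, {"hand": 0, "offset": [0, 0, 0], "roll": 0}, {"hand": 0, "offset": [0, 0, 0], "roll": 0}, {"hand": 0, "offset": [0, 0, 0], "roll": 0}])

```text
t: 17.63
eef_pos: [500.9, 124.7, 107.7]
tool_rot: [0.0, -0.026, 1.0, 0.0]
contact_force: [0.1, 0.7, -0.1]
finger_gap: 0.287
finger_force: 39.4
```

>>> jog_arm(targets=[{"hand": 0.35, "offset": [0, 0, 0], "roll": 0}, {"hand": 0.4, "offset": [0, 0, 0], "roll": 0}, {"hand": 0.5, "offset": [0, 0, 0], "roll": 0}, {"hand": 0.6, "offset": [0, 0, 0], "roll": 0}, {"hand": 0.7, "offset": [0, 0, 0], "roll": 0}, {"hand": 0.7, "offset": [0, 0, -0.05], "roll": 0}, {"hand": 0.8, "offset": [0, 0, -0.15], "roll": 0}, {"hand": 0.9, "offset": [0, 0, -0.15], "roll": 0}, {"hand": 1, "offset": [0, 0, -0.15], "roll": 0}, {"hand": 1, "offset": [0, 0, -0.1], "roll": 0}])

```text
t: 18.47
eef_pos: [501.8, 124.8, 200.5]
tool_rot: [0.002, -0.026, 1.0, 0.0]
contact_force: [0.5, -0.2, -0.1]
finger_gap: 0.997
finger_force: 0.0
```

Run:
```python
from h import *
st=r.sense(); w=snap('wrist','w5.png'); w['st']=st
for d in r.spot_point('lid_a','wrist'): print(d)
print(blob(w,[506,125,123],60,123,dark))
for n in ('top','scene'):
    s=snap(n)
    for l in ('lid_a','jar_1'):
        for d in r.spot_point(l,n): print(n,l,d)
go([523,-204,200])
```

```text
{'centre': [517.5, -41.5, 92.7], 'score': 0.72}
{'centre': [507.4, 126.6, 90.9], 'score': 0.71}
(array([505.36698376, 125.19484361, 123.        ]), np.int32(821), array([318.272838  , 204.56881851]))
top lid_a {'centre': [508.5, 126.9, 88.2], 'score': 0.96}
top lid_a {'centre': [513.5, -42.4, 90.7], 'score': 0.67}
top jar_1 {'centre': [462.5, 361.2, 0.5], 'score': 0.88}
top jar_1 {'centre': [548.4, -377.7, 1.5], 'score': 0.85}
top jar_1 {'centre': [679.2, -395.1, 0.6], 'score': 0.23}
scene lid_a {'centre': [522.3, -37.9, 92.5], 'score': 0.76}
scene lid_a {'centre': [506.4, 125.8, 95.1], 'score': 0.71}
scene lid_a {'centre': [523.8, -202.3, 92.5], 'score': 0.69}
scene jar_1 {'centre': [549.5, -375.8, 1.0], 'score': 0.85}
scene jar_1 {'centre': [460.6, 365.6, -2.5], 'score': 0.74}
yaw now 3.01 roll 0.0001 off [-0.038, -2.196, -0.024] pos [500.0, 124.6, 196.5] F [-0.2, 0.4, -0.4] gap 0.999 t 18.87
```

View pics/w5.png

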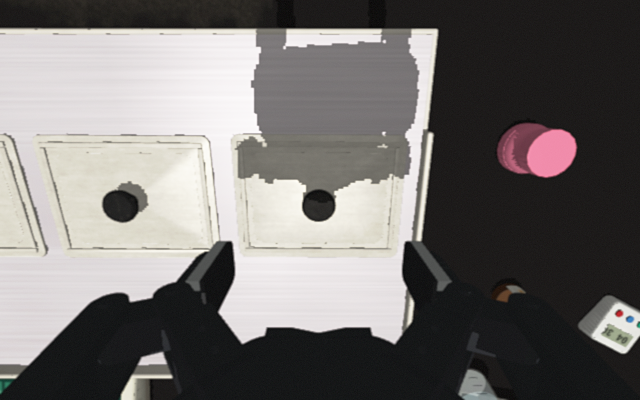

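Lid a is back home, knob at (318,205), level with lid b. Next is well c.

>>> jog_arm(targets=[{"hand": 1, "offset": [-0.02, -0.2, 0], "roll": 0}, {"hand": 1, "offset": [-0.018, -0.2, 0], "roll": 0}, {"hand": 1, "offset": [0, -0.2, 0], "roll": 0}, {"hand": 1, "offset": [0, -0.2, 0], "roll": 0}, {"hand": 1, "offset": [0, -0.2, 0], "roll": 0}, {"hand": 1, "offset": [0, -0.2, 0], "roll": 0}, {"hand": 1, "offset": [0, -0.2, 0], "roll": 0}, {"hand": 1, "offset": [0, -0.2, 0], "roll": 0}, {"hand": 1, "offset": [0, -0.2, 0], "roll": 0}, {"hand": 1, "offset": [0, -0.2, 0], "roll": 0}])

```text
t: 19.7
eef_pos: [521.7, -175.9, 196.7]
tool_rot: [-0.001, -0.026, 1.0, 0.001]
contact_force: [-0.3, -0.4, -0.1]
finger_gap: 1.003
finger_force: 0.0
```

>>> jog_arm(targets=[{"hand": 1, "offset": [0, -0.15, 0], "roll": 0}, {"hand": 1, "offset": [0, -0.046, 0], "roll": 0}, {"hand": 1, "offset": [0, 0, 0], "roll": 0}, {"hand": 0.9, "offset": [0, 0, 0], "roll": 0}, {"hand": 0.8, "offset": [0, 0, 0], "roll": 0}, {"hand": 0.7, "offset": [0, 0, 0], "roll": 0}, {"hand": 0.7, "offset": [0, 0, 0], "roll": 0}, {"hand": 0.7, "offset": [0, 0, 0], "roll": 0}, {"hand": 0.7, "offset": [0, 0, 0], "roll": 0}, {"hand": 0.7, "offset": [0, 0, 0], "roll": 0}])

```text
t: 20.53
eef_pos: [523.9, -203.6, 197.8]
tool_rot: [0.0, -0.027, 1.0, 0.0]
contact_force: [-0.4, -0.1, -0.5]
finger_gap: 0.704
finger_force: 0.0
```

Run:
```python
from h import *
st=r.sense(); w=snap('wrist','w6.png'); w['st']=st
for l in ('lid_a','jar_1'):
    for d in r.spot_point(l,'wrist'): print(l,d)
b=blob(w,[523,-204,123],60,123,dark); print(b)
go([b[0][0],b[0][1],107])
```

```text
lid_a {'centre': [524.6, -208.7, 91.2], 'score': 0.85}
lid_a {'centre': [517.8, -39.2, 94.6], 'score': 0.61}
jar_1 {'centre': [547.6, -377.5, 3.8], 'score': 0.75}
(array([ 522.60668533, -204.15666491,  123.        ]), np.int32(844), array([317.37796209, 200.12322275]))
yaw now 3.02 roll 0.0004 off [0.008, -0.002, 0.605] pos [523.9, -203.8, 197.7] F [0.0, -0.6, 1.3] gap 0.701 t 20.68
```

>>> jog_arm(targets=[{"hand": 0.7, "offset": [0.008, -0.002, 0.1], "roll": 0}, {"hand": 0.7, "offset": [0, 0, 0.15], "roll": 0}, {"hand": 0.7, "offset": [0, 0, 0.15], "roll": 0}, {"hand": 0.7, "offset": [0, 0, 0.13], "roll": 0}, {"hand": 0.7, "offset": [0, 0, 0.06], "roll": 0}, {"hand": 0.7, "offset": [0, 0, 0.015], "roll": 0}, {"hand": 0.7, "offset": [0, 0, 0], "roll": 0}, {"hand": 0.6, "offset": [0, 0, 0], "roll": 0}, {"hand": 0.5, "offset": [0, 0, 0], "roll": 0}, {"hand": 0.45, "offset": [0, 0, 0], "roll": 0}])

```text
t: 21.52
eef_pos: [523.5, -204.7, 108.1]
tool_rot: [0.001, -0.026, 1.0, -0.001]
contact_force: [-0.7, 0.2, -0.7]
finger_gap: 0.452
finger_force: 0.0
```

>>> jog_arm(targets=[{"hand": 0.4, "offset": [0, 0, 0], "roll": 0}, {"hand": 0.35, "offset": [0, 0, 0], "roll": 0}, {"hand": 0.3, "offset": [0, 0, 0], "roll": 0}, {"hand": 0.2, "offset": [0, 0, 0], "roll": 0}, {"hand": 0.1, "offset": [0, 0, 0], "roll": 0}, {"hand": 0, "offset": [0, 0, 0], "roll": 0}, {"hand": 0, "offset": [0, 0, 0], "roll": 0}, {"hand": 0, "offset": [0, 0, 0], "roll": 0}, {"hand": 0, "offset": [0, 0, 0], "roll": 0}, {"hand": 0, "offset": [0, 0, 0], "roll": 0}], grip_force=40)

```text
t: 22.35
eef_pos: [522.9, -204.5, 107.9]
tool_rot: [0.001, -0.026, 1.0, -0.0]
contact_force: [-0.4, 0.3, 5.3]
finger_gap: 0.287
finger_force: 38.9
```

>>> jog_arm(targets=[{"hand": 0, "offset": [0, 0, -0.02], "roll": 0}, {"hand": 0, "offset": [0, 0, -0.02], "roll": 0}, {"hand": 0, "offset": [0, 0, -0.02], "roll": 0}, {"hand": 0, "offset": [0, 0, -0.007], "roll": 0}, {"hand": 0, "offset": [0, 0, 0], "roll": 0}, {"hand": 0, "offset": [-0.04, 0, 0], "roll": 0}, {"hand": 0, "offset": [-0.1, 0, 0], "roll": 0}, {"hand": 0, "offset": [-0.1, 0, 0], "roll": 0}, {"hand": 0, "offset": [-0.1, 0, 0], "roll": 0}, {"hand": 0, "offset": [-0.1, 0, 0], "roll": 0}])

```text
t: 23.18
eef_pos: [589.6, -200.7, 116.7]
tool_rot: [-0.0, -0.026, 1.0, 0.0]
contact_force: [-0.3, -0.5, -1.6]
finger_gap: 0.284
finger_force: 39.3
```

>>> jog_arm(targets=[{"hand": 0, "offset": [-0.1, 0, 0], "roll": 0}, {"hand": 0, "offset": [-0.1, 0, 0], "roll": 0}, {"hand": 0, "offset": [-0.07, 0, 0], "roll": 0}, {"hand": 0, "offset": [-0.03, 0, 0], "roll": 0}, {"hand": 0, "offset": [0, 0, 0], "roll": 0}, {"hand": 0, "offset": [0, 0, 0.006], "roll": 0}, {"hand": 0, "offset": [0, 0, 0.006], "roll": 0}, {"hand": 0, "offset": [0, 0, 0], "roll": 0}, {"hand": 0, "offset": [0, 0, 0], "roll": 0}, {"hand": 0, "offset": [0, 0, 0], "roll": 0}])

```text
t: 24.02
eef_pos: [633.5, -198.4, 116.1]
tool_rot: [0.001, -0.026, 1.0, 0.0]
contact_force: [1.4, 2.4, 4.9]
finger_gap: 0.283
finger_force: 39.6
```

>>> jog_arm(targets=[{"hand": 0.35, "offset": [0, 0, 0], "roll": 0}, {"hand": 0.4, "offset": [0, 0, 0], "roll": 0}, {"hand": 0.5, "offset": [0, 0, 0], "roll": 0}, {"hand": 0.6, "offset": [0, 0, 0], "roll": 0}, {"hand": 0.7, "offset": [0, 0, 0], "roll": 0}, {"hand": 0.7, "offset": [0, 0, -0.05], "roll": 0}, {"hand": 0.8, "offset": [0, 0, -0.15], "roll": 0}, {"hand": 0.9, "offset": [0, 0, -0.15], "roll": 0}, {"hand": 1, "offset": [0, 0, -0.15], "roll": 0}, {"hand": 1, "offset": [0, 0, 0], "roll": 0}])

```text
t: 24.85
eef_pos: [636.3, -199.7, 196.1]
tool_rot: [0.005, -0.026, 1.0, -0.002]
contact_force: [1.1, -0.6, 2.1]
finger_gap: 1.002
finger_force: 0.0
```

>>> jog_arm(targets=[{"hand": 1, "offset": [0.078, -0.145, 0], "roll": 0}, {"hand": 1, "offset": [0.078, -0.145, 0], "roll": 0}, {"hand": 1, "offset": [0.078, -0.145, 0], "roll": 0}, {"hand": 1, "offset": [0.078, -0.145, 0], "roll": 0}, {"hand": 1, "offset": [0.078, -0.145, 0], "roll": 0}, {"hand": 1, "offset": [0.078, -0.145, 0], "roll": 0}, {"hand": 1, "offset": [0.078, -0.145, 0], "roll": 0}, {"hand": 1, "offset": [0.078, -0.145, 0], "roll": 0}, {"hand": 1, "offset": [0, 0, 0], "roll": 0}, {"hand": 1, "offset": [0, 0, 0], "roll": 0}])

```text
t: 25.68
eef_pos: [548.4, -378.3, 189.7]
tool_rot: [-0.0, -0.025, 1.0, 0.0]
contact_force: [0.6, 0.7, 0.1]
finger_gap: 0.997
finger_force: 0.0
```

Run:
```python
from h import *
st=r.sense(); w=snap('wrist','w7.png'); w['st']=st
for l in ('lid_a','jar_1'):
    for d in r.spot_point(l,'wrist'): print(l,d)
print(blob(w,[549,-377.5,50],60,50,lambda im:im.min(2)>200))
print(blob(w,[633,-198,131],60,131,dark))
go([549,-377.5,20])
```

```text
lid_a {'centre': [634.9, -202.5, 97.3], 'score': 0.71}
jar_1 {'centre': [550.8, -378.1, 2.1], 'score': 0.65}
(array([ 552.89661821, -376.36855719,   50.        ]), np.int32(1361), array([319.59662013, 186.10947832]))
(array([ 652.43841161, -198.7701587 ,  131.        ]), np.int32(6583), array([519.50691174, 331.61567674]))
yaw now 3.05 roll 0.0008 off [0.004, -0.009, 1.133] pos [549.5, -376.3, 190.0] F [-0.8, 0.3, 0.2] gap 1.0 t 25.83
```

View pics/w7.png

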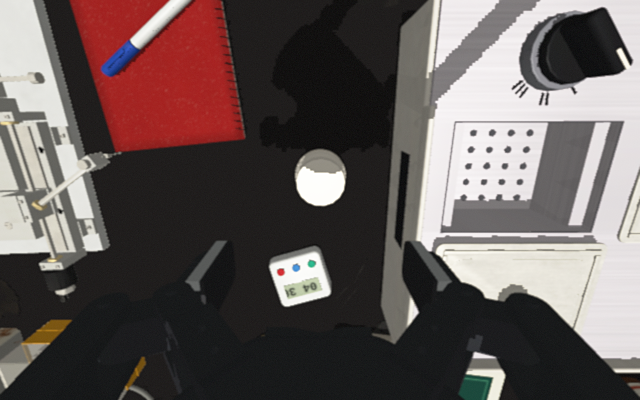

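The jar is at (320,180) on clear bench, well c is open and empty, and lid c is parked at (515,290). I'll descend on the jar.

>>> jog_arm(targets=[{"hand": 1, "offset": [-0.01, -0.005, 0.1], "roll": 0}, {"hand": 1, "offset": [0, 0, 0.15], "roll": 0}, {"hand": 1, "offset": [0, 0, 0.15], "roll": 0}, {"hand": 1, "offset": [0, 0, 0.15], "roll": 0}, {"hand": 1, "offset": [0, 0, 0.15], "roll": 0}, {"hand": 1, "offset": [0, 0, 0.15], "roll": 0}, {"hand": 1, "offset": [0, 0, 0.15], "roll": 0}, {"hand": 1, "offset": [0, 0, 0.09], "roll": 0}, {"hand": 1, "offset": [0, 0, 0.03], "roll": 0}, {"hand": 1, "offset": [0, 0, 0], "roll": 0}])

```text
t: 26.67
eef_pos: [550.5, -376.2, 20.8]
tool_rot: [-0.001, -0.027, 1.0, 0.001]
contact_force: [-0.0, -0.1, 0.3]
finger_gap: 1.003
finger_force: 0.0
```

>>> jog_arm(targets=[{"hand": 0.9, "offset": [0, 0, 0], "roll": 0}, {"hand": 0.8, "offset": [0, 0, 0], "roll": 0}, {"hand": 0.7, "offset": [0, 0, 0], "roll": 0}, {"hand": 0.65, "offset": [0, 0, 0], "roll": 0}, {"hand": 0.5, "offset": [0, 0, 0], "roll": 0}, {"hand": 0.4, "offset": [0, 0, 0], "roll": 0}, {"hand": 0.3, "offset": [0, 0, 0], "roll": 0}, {"hand": 0.2, "offset": [0, 0, 0], "roll": 0}, {"hand": 0.2, "offset": [0, 0, 0], "roll": 0}, {"hand": 0.2, "offset": [0, 0, 0], "roll": 0}], grip_force=30)

```text
t: 27.5
eef_pos: [551.2, -378.2, 23.4]
tool_rot: [0.001, -0.026, 1.0, -0.0]
contact_force: [-0.0, 1.3, 5.4]
finger_gap: 0.573
finger_force: 31.3
```

Run:
```python
from h import *
go([522.9,-204.5,160])
```

```text
yaw now 3.00 roll 0.0001 off [0.127, 1.165, -0.912] pos [551.2, -378.2, 23.4] F [-0.0, 1.3, 5.4] gap 0.573 t 27.5
```

>>> jog_arm(targets=[{"hand": 0.2, "offset": [0, 0, -0.08], "roll": 0}, {"hand": 0.2, "offset": [0, 0, -0.15], "roll": 0}, {"hand": 0.2, "offset": [0, 0, -0.15], "roll": 0}, {"hand": 0.2, "offset": [0, 0, -0.15], "roll": 0}, {"hand": 0.2, "offset": [0, 0, -0.15], "roll": 0}, {"hand": 0.2, "offset": [0, 0, -0.15], "roll": 0}, {"hand": 0.2, "offset": [0, 0, -0.1], "roll": 0}, {"hand": 0.2, "offset": [0, 0, 0], "roll": 0}, {"hand": 0.2, "offset": [0.016, 0.12, 0], "roll": 0}, {"hand": 0.2, "offset": [0.016, 0.146, 0], "roll": 0}])

```text
t: 28.33
eef_pos: [543.4, -339.1, 160.8]
tool_rot: [-0.0, -0.025, 1.0, -0.0]
contact_force: [0.0, 0.4, -1.7]
finger_gap: 0.575
finger_force: 31.4
```

>>> jog_arm(targets=[{"hand": 0.2, "offset": [0.016, 0.146, 0], "roll": 0}, {"hand": 0.2, "offset": [0.016, 0.146, 0], "roll": 0}, {"hand": 0.2, "offset": [0.016, 0.146, 0], "roll": 0}, {"hand": 0.2, "offset": [0.016, 0.146, 0], "roll": 0}, {"hand": 0.2, "offset": [0.016, 0.146, 0], "roll": 0}, {"hand": 0.2, "offset": [0.016, 0.146, 0], "roll": 0}, {"hand": 0.2, "offset": [0, 0.025, 0], "roll": 0}, {"hand": 0.2, "offset": [0, 0, 0], "roll": 0}, {"hand": 0.2, "offset": [0, 0, 0], "roll": 0}, {"hand": 0.2, "offset": [0, 0, 0], "roll": 0}])

```text
t: 29.17
eef_pos: [522.6, -205.1, 161.4]
tool_rot: [0.0, -0.026, 1.0, -0.0]
contact_force: [-0.1, -0.9, -0.5]
finger_gap: 0.57
finger_force: 31.5
```

Run:
```python
from h import *
go([522.9,-204.4,63])
```

```text
yaw now 2.98 roll -0.0003 off [-0.002, 0.005, 0.656] pos [522.6, -205.1, 161.4] F [-0.1, -0.9, -0.5] gap 0.57 t 29.17
```

>>> jog_arm(targets=[{"hand": 0.2, "offset": [0, 0.004, 0.05], "roll": 0}, {"hand": 0.2, "offset": [0, 0, 0.1], "roll": 0}, {"hand": 0.2, "offset": [0, 0, 0.15], "roll": 0}, {"hand": 0.2, "offset": [0, 0, 0.15], "roll": 0}, {"hand": 0.2, "offset": [0, 0, 0.12], "roll": 0}, {"hand": 0.2, "offset": [0, 0, 0.05], "roll": 0}, {"hand": 0.2, "offset": [0, 0, 0.02], "roll": 0}, {"hand": 0.2, "offset": [0, 0, 0.01], "roll": 0}, {"hand": 0.2, "offset": [0, 0, 0.004], "roll": 0}, {"hand": 0.2, "offset": [0, 0, 0], "roll": 0}])

```text
t: 30.0
eef_pos: [523.1, -204.0, 64.5]
tool_rot: [0.001, -0.026, 1.0, -0.001]
contact_force: [-0.5, -0.2, -1.1]
finger_gap: 0.575
finger_force: 31.5
```

>>> jog_arm(targets=[{"hand": 0.2, "offset": [0, 0, 0.007], "roll": 0}, {"hand": 0.2, "offset": [0, 0, 0.007], "roll": 0}, {"hand": 0.2, "offset": [0, 0, 0], "roll": 0}, {"hand": 0.6, "offset": [0, 0, 0], "roll": 0}, {"hand": 0.66, "offset": [0, 0, 0], "roll": 0}, {"hand": 0.7, "offset": [0, 0, 0], "roll": 0}, {"hand": 0.7, "offset": [0, 0, 0], "roll": 0}, {"hand": 0.7, "offset": [0, 0, -0.05], "roll": 0}, {"hand": 0.7, "offset": [0, 0, -0.15], "roll": 0}, {"hand": 0.7, "offset": [0, 0, -0.15], "roll": 0}])

```text
t: 30.83
eef_pos: [521.5, -203.0, 113.9]
tool_rot: [-0.001, -0.026, 1.0, 0.001]
contact_force: [1.2, 0.3, 0.8]
finger_gap: 0.702
finger_force: 0.0
```

>>> jog_arm(targets=[{"hand": 0.7, "offset": [0, 0, -0.15], "roll": 0}, {"hand": 0.7, "offset": [0, 0, -0.15], "roll": 0}, {"hand": 0.8, "offset": [0, 0, -0.15], "roll": 0}, {"hand": 0.9, "offset": [0, 0, 0], "roll": 0}, {"hand": 0.9, "offset": [-0.1, 0, 0], "roll": 0}, {"hand": 0.9, "offset": [-0.12, 0, 0], "roll": 0}, {"hand": 0.9, "offset": [-0.12, 0, 0], "roll": 0}, {"hand": 0.9, "offset": [-0.12, 0, 0], "roll": 0}, {"hand": 0.9, "offset": [-0.12, 0, 0], "roll": 0}, {"hand": 0.9, "offset": [-0.12, 0, 0], "roll": 0}])

```text
t: 31.67
eef_pos: [627.7, -197.7, 181.1]
tool_rot: [-0.0, -0.026, 1.0, 0.0]
contact_force: [-0.5, -1.3, 0.6]
finger_gap: 0.897
finger_force: 0.0
```

>>> jog_arm(targets=[{"hand": 0.8, "offset": [0, 0, 0], "roll": 0}, {"hand": 0.7, "offset": [0, 0, 0], "roll": 0}, {"hand": 0.7, "offset": [0, 0, 0], "roll": 0}, {"hand": 0.7, "offset": [0, 0, 0], "roll": 0}, {"hand": 0.7, "offset": [0, 0, 0], "roll": 0}, {"hand": 0.7, "offset": [0, 0, 0], "roll": 0}, {"hand": 0.7, "offset": [0, 0, 0], "roll": 0}, {"hand": 0.7, "offset": [0, 0, 0], "roll": 0}, {"hand": 0.7, "offset": [0, 0, 0], "roll": 0}, {"hand": 0.7, "offset": [0, 0, 0], "roll": 0}])

```text
t: 32.5
eef_pos: [627.1, -197.9, 181.6]
tool_rot: [0.0, -0.026, 1.0, 0.0]
contact_force: [0.1, -0.0, 0.1]
finger_gap: 0.7
finger_force: 0.0
```

Run:
```python
from h import *
st=r.sense(); w=snap('wrist','w8.png'); w['st']=st
for l in ('lid_a','jar_1'):
    for d in r.spot_point(l,'wrist'): print(l,d)
b=blob(w,[633,-198,131],45,131,dark); print(b)
go([b[0][0],b[0][1],115.8])
```

```text
lid_a {'centre': [518.0, -40.5, 92.8], 'score': 0.97}
lid_a {'centre': [636.4, -202.6, 101.0], 'score': 0.58}
jar_1 {'centre': [525.3, -202.8, 43.0], 'score': 0.71}
(array([ 632.86805046, -198.1742454 ,  131.        ]), np.int32(1016), array([317.2746063 , 219.63681102]))
yaw now 3.01 roll 0.0002 off [-0.038, -0.004, 0.438] pos [627.2, -197.9, 181.5] F [-0.6, 0.5, 0.6] gap 0.698 t 32.65
```

View pics/w8.png

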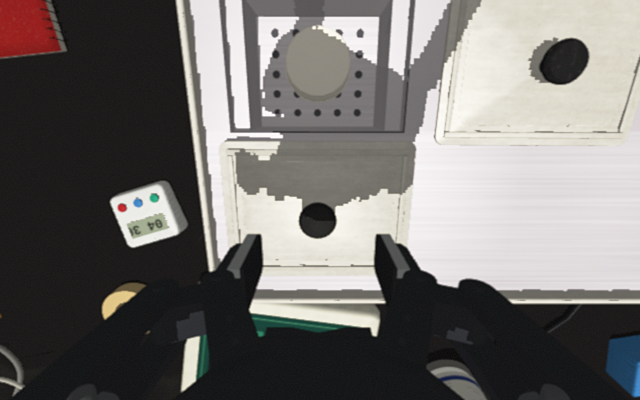

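Jar 2 is upright in well c at (318,62), and lid c is parked with its knob at (317,219). I'll regrasp it.

>>> jog_arm(targets=[{"hand": 0.7, "offset": [-0.038, -0.003, 0.05], "roll": 0}, {"hand": 0.7, "offset": [0, 0, 0.12], "roll": 0}, {"hand": 0.7, "offset": [0, 0, 0.13], "roll": 0}, {"hand": 0.7, "offset": [0, 0, 0.09], "roll": 0}, {"hand": 0.7, "offset": [0, 0, 0.04], "roll": 0}, {"hand": 0.7, "offset": [0, 0, 0.008], "roll": 0}, {"hand": 0.7, "offset": [0, 0, 0], "roll": 0}, {"hand": 0.6, "offset": [0, 0, 0], "roll": 0}, {"hand": 0.5, "offset": [0, 0, 0], "roll": 0}, {"hand": 0.45, "offset": [0, 0, 0], "roll": 0}])

```text
t: 33.48
eef_pos: [633.5, -198.3, 116.9]
tool_rot: [0.001, -0.026, 1.0, -0.0]
contact_force: [-0.6, -0.1, -0.2]
finger_gap: 0.448
finger_force: 0.0
```

>>> jog_arm(targets=[{"hand": 0.4, "offset": [0, 0, 0], "roll": 0}, {"hand": 0.35, "offset": [0, 0, 0], "roll": 0}, {"hand": 0.3, "offset": [0, 0, 0], "roll": 0}, {"hand": 0.2, "offset": [0, 0, 0], "roll": 0}, {"hand": 0.1, "offset": [0, 0, 0], "roll": 0}, {"hand": 0, "offset": [0, 0, 0], "roll": 0}, {"hand": 0, "offset": [0, 0, 0], "roll": 0}, {"hand": 0, "offset": [0, 0, 0], "roll": 0}, {"hand": 0, "offset": [0, 0, 0], "roll": 0}, {"hand": 0, "offset": [0, 0, 0], "roll": 0}], grip_force=40)

```text
t: 34.32
eef_pos: [633.1, -198.4, 116.6]
tool_rot: [0.0, -0.026, 1.0, -0.0]
contact_force: [-1.6, -0.1, 6.1]
finger_gap: 0.285
finger_force: 39.0
```

>>> jog_arm(targets=[{"hand": 0, "offset": [0.03, 0, -0.005], "roll": 0}, {"hand": 0, "offset": [0.1, 0, 0], "roll": 0}, {"hand": 0, "offset": [0.12, 0, 0], "roll": 0}, {"hand": 0, "offset": [0.12, 0, 0], "roll": 0}, {"hand": 0, "offset": [0.12, 0, 0], "roll": 0}, {"hand": 0, "offset": [0.12, 0, 0], "roll": 0}, {"hand": 0, "offset": [0.08, 0, 0], "roll": 0}, {"hand": 0, "offset": [0.04, 0, 0], "roll": 0}, {"hand": 0, "offset": [0, 0, 0], "roll": 0}, {"hand": 0, "offset": [0, 0, 0], "roll": 0}])

```text
t: 35.15
eef_pos: [523.9, -203.9, 116.4]
tool_rot: [0.0, -0.026, 1.0, 0.0]
contact_force: [-0.9, -1.2, -2.0]
finger_gap: 0.283
finger_force: 39.3
```

Run:
```python
from h import *
go([522.6,-204.3,108])
```

```text
yaw now 2.99 roll -0.0002 off [0.009, -0.002, 0.056] pos [523.9, -203.9, 116.4] F [-0.9, -1.2, -2.0] gap 0.283 t 35.15
```

>>> jog_arm(targets=[{"hand": 0, "offset": [0.009, -0.002, 0], "roll": 0}, {"hand": 0, "offset": [0, 0, 0], "roll": 0}, {"hand": 0, "offset": [0, 0, 0.015], "roll": 0}, {"hand": 0, "offset": [0, 0, 0.015], "roll": 0}, {"hand": 0, "offset": [0, 0, 0.015], "roll": 0}, {"hand": 0, "offset": [0, 0, 0.01], "roll": 0}, {"hand": 0, "offset": [0, 0, 0], "roll": 0}, {"hand": 0, "offset": [0, 0, 0], "roll": 0}, {"hand": 0, "offset": [0, 0, 0], "roll": 0}, {"hand": 0, "offset": [0, 0, 0], "roll": 0}])

```text
t: 35.98
eef_pos: [522.3, -204.1, 108.5]
tool_rot: [0.0, -0.026, 1.0, 0.0]
contact_force: [-0.7, 2.7, 2.8]
finger_gap: 0.283
finger_force: 39.5
```

>>> jog_arm(targets=[{"hand": 0.35, "offset": [0, 0, 0], "roll": 0}, {"hand": 0.4, "offset": [0, 0, 0], "roll": 0}, {"hand": 0.5, "offset": [0, 0, 0], "roll": 0}, {"hand": 0.6, "offset": [0, 0, 0], "roll": 0}, {"hand": 0.7, "offset": [0, 0, 0], "roll": 0}, {"hand": 0.7, "offset": [0, 0, -0.05], "roll": 0}, {"hand": 0.8, "offset": [0, 0, -0.15], "roll": 0}, {"hand": 0.8, "offset": [0, 0, -0.15], "roll": 0}, {"hand": 0.8, "offset": [0, 0, -0.15], "roll": 0}, {"hand": 0.8, "offset": [0, 0, -0.15], "roll": 0}])

```text
t: 36.82
eef_pos: [522.2, -204.2, 207.4]
tool_rot: [0.0, -0.026, 1.0, -0.0]
contact_force: [0.4, -0.1, 0.1]
finger_gap: 0.796
finger_force: 0.0
```

>>> jog_arm(targets=[{"hand": 0.8, "offset": [0.1, 0, -0.15], "roll": 0}, {"hand": 0.8, "offset": [0.12, 0, -0.1], "roll": 0}, {"hand": 0.8, "offset": [0.12, 0, 0], "roll": 0}, {"hand": 0.8, "offset": [0.12, 0, 0], "roll": 0}, {"hand": 0.8, "offset": [0.12, 0, 0], "roll": 0}, {"hand": 0.06, "offset": [0.06, 0, 0], "roll": 0}, {"hand": 0.5, "offset": [0, 0, 0], "roll": 0}, {"hand": 0.5, "offset": [0, 0, 0], "roll": 0}, {"hand": 0.5, "offset": [0, 0, 0], "roll": 0}, {"hand": 0.5, "offset": [0, 0, 0], "roll": 0}])

```text
t: 37.65
eef_pos: [427.3, -209.4, 243.3]
tool_rot: [0.0, -0.026, 1.0, 0.0]
contact_force: [-0.4, -0.1, -1.1]
finger_gap: 0.498
finger_force: 0.0
```

Run:
```python
from h import *
st=r.sense(); w=snap('wrist','w9.png'); w['st']=st
for l in ('lid_a','jar_1','selector_grip'):
    for d in r.spot_point(l,'wrist'): print(l,d)
p=bw(-126,-165,147); print(p, proj(w,p), proj(w,bw(-126,-165,123)))
for n in ('top','scene'):
    s=snap(n,n+'9.png')
    for l in ('lid_a','jar_1','selector_grip'):
        for d in r.spot_point(l,n): print(n,l,d)
go(p)
```

```text
lid_a {'centre': [521.1, -206.8, 90.6], 'score': 0.87}
lid_a {'centre': [518.0, -43.4, 93.1], 'score': 0.59}
selector_grip {'centre': [426.3, -212.1, 142.5], 'score': 0.75}
[ 427.4081114  -209.56820372  147.        ] [317.89033887 194.03582903] [317.92024351 186.76937721]
top lid_a {'centre': [522.4, -204.4, 92.9], 'score': 0.76}
top lid_a {'centre': [513.1, -41.3, 90.4], 'score': 0.68}
top lid_a {'centre': [508.2, 128.6, 88.1], 'score': 0.65}
top jar_1 {'centre': [461.6, 362.2, -4.3], 'score': 0.77}
top selector_grip {'centre': [429.2, -206.3, 147.9], 'score': 0.55}
scene lid_a {'centre': [504.8, 122.1, 89.5], 'score': 0.79}
scene lid_a {'centre': [521.7, -38.8, 91.1], 'score': 0.77}
scene lid_a {'centre': [523.9, -202.0, 92.5], 'score': 0.68}
scene jar_1 {'centre': [462.4, 366.1, 0.4], 'score': 0.86}
scene jar_1 {'centre': [678.5, -396.2, -5.0], 'score': 0.58}
scene selector_grip {'centre': [432.1, -208.0, 144.3], 'score': 0.74}
yaw now 3.01 roll 0.0001 off [-0.007, -0.002, 0.642] pos [426.3, -209.3, 243.3] F [-0.4, 0.2, 0.7] gap 0.5 t 38.25
```

View pics/w9.png

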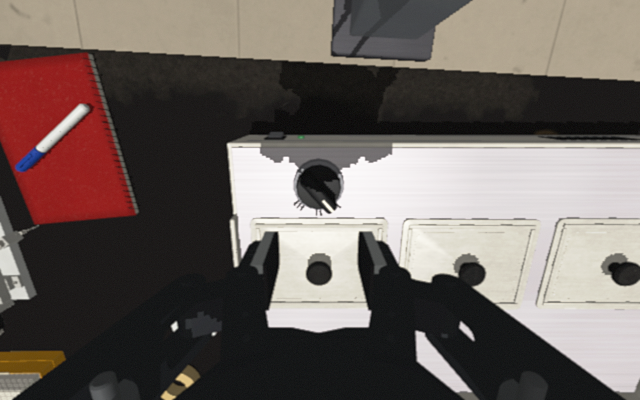

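All three lids are down. The selector is at (318,187) with its pointer toward (328,207), which is the off mark at about +40°. I'll align with the bar and check.

>>> jog_arm(targets=[{"hand": 0.4, "offset": [0, 0, 0], "roll": -0.096}, {"hand": 0.4, "offset": [0, 0, 0], "roll": -0.096}, {"hand": 0.4, "offset": [0, 0, 0], "roll": -0.096}, {"hand": 0.4, "offset": [0, 0, 0], "roll": -0.096}, {"hand": 0.4, "offset": [0, 0, 0], "roll": -0.096}, {"hand": 0.4, "offset": [0, 0, 0], "roll": -0.096}, {"hand": 0.4, "offset": [0, 0, 0], "roll": -0.092}, {"hand": 0.4, "offset": [0, 0, 0.1], "roll": 0}, {"hand": 0.4, "offset": [0, 0, 0.1], "roll": 0}, {"hand": 0.4, "offset": [0, 0, 0], "roll": 0}])

```text
t: 39.08
eef_pos: [446.0, -168.6, 208.5]
tool_rot: [-0.024, -0.338, 0.941, -0.019]
contact_force: [-1.6, 0.2, -0.3]
finger_gap: 0.4
finger_force: 0.0
```

Run:
```python
from h import *
st=r.sense(); w=snap('wrist','w10.png'); w['st']=st
for d in r.spot_point('selector_grip','wrist'): print(d)
p=bw(-126,-165,146); print(np.round(st['qpos'],2))
for a in (-24,0,24):
    c=np.radians(43.1); q=p+[a*np.cos(c),a*np.sin(c),0]; u=proj(w,q).round(); print(u)
    cv2.circle(w['img'],tuple(int(x) for x in u),2,(255,0,0),-1)
u=proj(w,p).astype(int); im=w['img'][max(0,u[1]-80):u[1]+80,u[0]-100:u[0]+100]
cv2.imwrite('pics/w10c.png',cv2.resize(im[:,:,::-1],None,fx=3,fy=3,interpolation=0))
p[2]=133; go(p,yaw=43.1)
```

```text
{'centre': [427.7, -208.7, 143.0], 'score': 0.58}
[-0.46  0.15  1.73 -0.06  1.27 -2.7 ]
[290. 125.]
[293. 158.]
[296. 190.]
yaw now 39.52 roll -0.0597 off [0.248, -0.091, 0.536] pos [447.4, -169.8, 210.8] F [-0.5, 0.0, -0.6] gap 0.402 t 39.18
```

View pics/w10c.png

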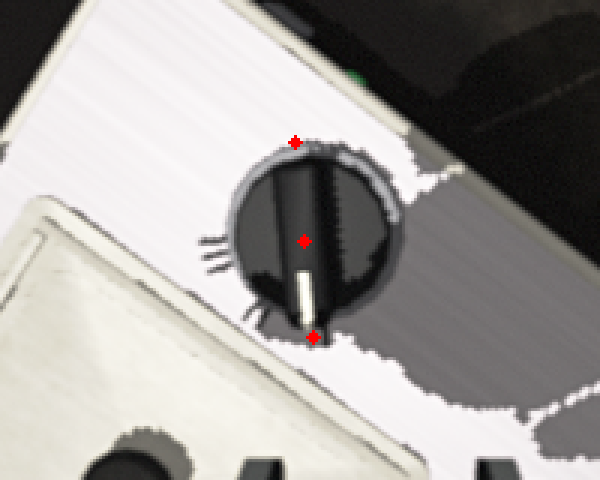

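That roll drove joint 6 to its -2.7 limit and displaced the tool. I'll turn the other way to the equivalent half-turn grasp.

>>> jog_arm(targets=[{"hand": 0.4, "offset": [0, 0, 0], "roll": 0.11}, {"hand": 0.4, "offset": [0, 0, 0], "roll": 0.11}, {"hand": 0.4, "offset": [0, 0, 0], "roll": 0.11}, {"hand": 0.4, "offset": [0, 0, 0], "roll": 0.11}, {"hand": 0.4, "offset": [0, 0, 0], "roll": 0.11}, {"hand": 0.4, "offset": [0, 0, 0], "roll": 0.11}, {"hand": 0.4, "offset": [0, 0, 0], "roll": 0.11}, {"hand": 0.4, "offset": [0, 0, 0], "roll": 0.11}, {"hand": 0.4, "offset": [0, 0, 0], "roll": 0.11}, {"hand": 0.4, "offset": [0, 0, 0], "roll": 0.11}])

```text
t: 40.02
eef_pos: [448.1, -170.7, 212.2]
tool_rot: [-0.006, 0.233, 0.972, -0.03]
contact_force: [-0.4, -0.1, -0.9]
finger_gap: 0.402
finger_force: 0.0
```

>>> jog_arm(targets=[{"hand": 0.4, "offset": [0, 0, 0], "roll": 0.11}, {"hand": 0.4, "offset": [0, 0, 0], "roll": 0.11}, {"hand": 0.4, "offset": [0, 0, 0], "roll": 0.11}, {"hand": 0.4, "offset": [0, 0, 0], "roll": 0.11}, {"hand": 0.4, "offset": [0, 0, 0], "roll": 0.11}, {"hand": 0.4, "offset": [0, 0, 0], "roll": 0.11}, {"hand": 0.4, "offset": [0, 0, 0], "roll": 0.11}, {"hand": 0.4, "offset": [0, 0, 0], "roll": 0.11}, {"hand": 0.4, "offset": [0, 0, 0], "roll": 0.11}, {"hand": 0.4, "offset": [0, 0, 0], "roll": 0.11}])

```text
t: 40.85
eef_pos: [448.1, -170.7, 212.2]
tool_rot: [0.011, 0.724, 0.689, -0.028]
contact_force: [-0.3, -0.8, -0.4]
finger_gap: 0.396
finger_force: 0.0
```

Run:
```python
from h import *
st=r.sense(); print(np.round(st['qpos'],2),np.round(st['tool_rot'],4))
p=bw(-126,-165,133); go(p,yaw=43.1)
```

```text
[-0.46  0.15  1.73 -0.06  1.27 -0.39] [ 0.0108  0.7245  0.6886 -0.0282]
yaw now -92.94 roll 0.7326 off [-0.248, 0.107, 0.54] pos [448.1, -170.7, 212.2] F [-0.3, -0.8, -0.4] gap 0.396 t 40.85
```

>>> jog_arm(targets=[{"hand": 0.4, "offset": [0, 0, 0], "roll": 0.105}, {"hand": 0.4, "offset": [0, 0, 0], "roll": 0.105}, {"hand": 0.4, "offset": [0, 0, 0], "roll": 0.105}, {"hand": 0.4, "offset": [0, 0, 0], "roll": 0.105}, {"hand": 0.4, "offset": [0, 0, 0], "roll": 0.105}, {"hand": 0.4, "offset": [0, 0, 0], "roll": 0.105}, {"hand": 0.4, "offset": [0, 0, 0], "roll": 0.103}, {"hand": 0.4, "offset": [-0.12, 0.05, 0], "roll": 0}, {"hand": 0.4, "offset": [-0.12, 0.05, 0], "roll": 0}, {"hand": 0.4, "offset": [0, 0, 0], "roll": 0}])

```text
t: 41.68
eef_pos: [431.6, -208.6, 214.8]
tool_rot: [0.022, 0.929, 0.369, -0.023]
contact_force: [0.0, -0.2, 0.3]
finger_gap: 0.4
finger_force: 0.0
```

Run:
```python
from h import *
st=r.sense(); print(np.round(st['qpos'],2)); q=st['tool_rot']; print(R.from_quat([q[1],q[2],q[3],q[0]]).as_matrix().round(3))
w=snap('wrist','w11.png'); w['st']=st
for d in r.spot_point('selector_grip','wrist'): print(d)
p=bw(-126,-165,146)
for a in (-21,0,21):
    c=np.radians(43.1); u=proj(w,p+[a*np.cos(c),a*np.sin(c),0]).round(); cv2.circle(w['img'],tuple(int(x) for x in u),1,(255,0,0),-1)
u=proj(w,p).astype(int); print(u); im=w['img'][max(0,u[1]-80):u[1]+80,u[0]-100:u[0]+100]
cv2.imwrite('pics/w11c.png',cv2.resize(im[:,:,::-1],None,fx=3,fy=3,interpolation=0))
p[2]=133; go(p,yaw=43.1)
```

```text
[-0.55  0.14  1.73 -0.07  1.27  0.29]
[[ 0.726  0.687 -0.027]
 [ 0.685 -0.726 -0.057]
 [-0.058  0.023 -0.998]]
{'centre': [427.4, -210.5, 149.0], 'score': 0.66}
[313 203]
yaw now -136.60 roll 0.0050 off [-0.008, -0.017, 0.543] pos [432.1, -206.3, 214.2] F [0.2, 0.1, 0.3] gap 0.402 t 41.78
```

View pics/w11c.png

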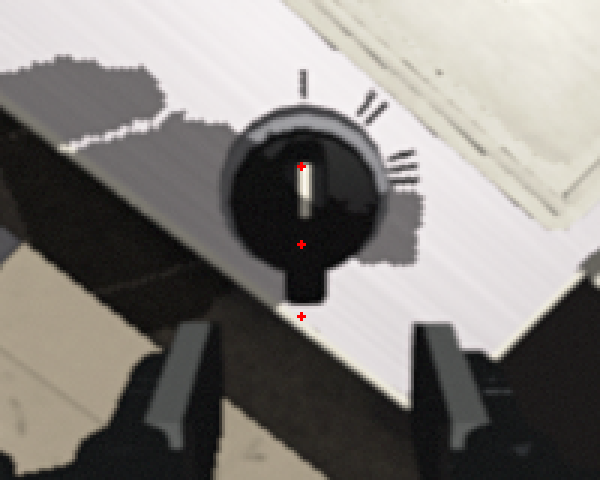

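The bar is aligned within about 1 mm laterally, with the pointer line at (305,190) on the single off stroke at (303,85). I'll descend and grip.

>>> jog_arm(targets=[{"hand": 0.4, "offset": [0, -0.017, 0.05], "roll": 0.004}, {"hand": 0.4, "offset": [0, 0, 0.12], "roll": 0}, {"hand": 0.4, "offset": [0, 0, 0.14], "roll": 0}, {"hand": 0.4, "offset": [0, 0, 0.12], "roll": 0}, {"hand": 0.4, "offset": [0, 0, 0.08], "roll": 0}, {"hand": 0.4, "offset": [0, 0, 0.03], "roll": 0}, {"hand": 0.4, "offset": [0, 0, 0], "roll": 0}, {"hand": 0.4, "offset": [0, 0, 0], "roll": 0}, {"hand": 0.4, "offset": [0, 0, 0], "roll": 0}, {"hand": 0.4, "offset": [0, 0, 0], "roll": 0}])

```text
t: 42.62
eef_pos: [428.5, -208.2, 133.3]
tool_rot: [0.021, 0.929, 0.369, -0.022]
contact_force: [0.2, -0.0, 0.4]
finger_gap: 0.401
finger_force: 0.0
```

Run:
```python
from h import *
go(bw(-126,-165,133)+[1,1,0],yaw=43.1)
```

```text
yaw now -136.69 roll 0.0034 off [-0.002, 0.001, 0.002] pos [428.5, -208.2, 133.3] F [0.2, -0.0, 0.4] gap 0.401 t 42.62
```

>>> jog_arm(targets=[{"hand": 0.3, "offset": [0, 0, 0], "roll": 0.003}, {"hand": 0.25, "offset": [0, 0, 0], "roll": 0}, {"hand": 0.2, "offset": [0, 0, 0], "roll": 0}, {"hand": 0.15, "offset": [0, 0, 0], "roll": 0}, {"hand": 0.1, "offset": [0, 0, 0], "roll": 0}, {"hand": 0.05, "offset": [0, 0, 0], "roll": 0}, {"hand": 0, "offset": [0, 0, 0], "roll": 0}, {"hand": 0, "offset": [0, 0, 0], "roll": 0}, {"hand": 0, "offset": [0, 0, 0], "roll": 0}, {"hand": 0, "offset": [0, 0, 0], "roll": 0}], grip_force=60)

```text
t: 43.45
eef_pos: [428.9, -209.1, 132.9]
tool_rot: [0.021, 0.93, 0.367, -0.022]
contact_force: [2.9, -3.9, 2.8]
finger_gap: 0.122
finger_force: 59.4
```

>>> jog_arm(targets=[{"hand": 0, "offset": [0, 0, 0.015], "roll": 0}, {"hand": 0, "offset": [0, 0, 0.015], "roll": 0}, {"hand": 0, "offset": [0, 0, 0.012], "roll": 0}, {"hand": 0, "offset": [0, 0, 0.01], "roll": 0}, {"hand": 0, "offset": [0, 0, 0], "roll": 0}, {"hand": 0, "offset": [0, 0, 0], "roll": 0}, {"hand": 0, "offset": [0, 0, 0], "roll": 0}, {"hand": 0, "offset": [0, 0, 0], "roll": 0}, {"hand": 0, "offset": [0, 0, 0], "roll": 0}, {"hand": 0, "offset": [0, 0, 0], "roll": 0}])

```text
t: 44.28
eef_pos: [428.9, -209.1, 126.0]
tool_rot: [0.021, 0.93, 0.367, -0.022]
contact_force: [2.0, -1.8, 11.3]
finger_gap: 0.119
finger_force: 60.4
```

>>> jog_arm(targets=[{"hand": 0, "offset": [0, 0, 0], "roll": 0.084}, {"hand": 0, "offset": [0, 0, 0], "roll": 0.084}, {"hand": 0, "offset": [0, 0, 0], "roll": 0.084}, {"hand": 0, "offset": [0, 0, 0], "roll": 0.084}, {"hand": 0, "offset": [0, 0, 0], "roll": 0.084}, {"hand": 0, "offset": [0, 0, 0], "roll": 0.084}, {"hand": 0, "offset": [0, 0, 0], "roll": 0.084}, {"hand": 0, "offset": [0, 0, 0], "roll": 0.081}, {"hand": 0, "offset": [0, 0, 0], "roll": 0}, {"hand": 0, "offset": [0, 0, 0], "roll": 0}])

```text
t: 45.12
eef_pos: [428.7, -208.8, 126.0]
tool_rot: [0.027, 0.999, 0.025, -0.013]
contact_force: [3.1, -2.6, 12.1]
finger_gap: 0.122
finger_force: 60.8
```

Run:
```python
from h import *
go(bw(-126,-165,126),yaw=3); print(r.sense()['moment'])
```

```text
yaw now -177.05 roll -0.0008 off [-0.009, 0.005, 0.001] pos [428.7, -208.8, 126.0] F [3.1, -2.6, 12.1] gap 0.122 t 45.12
[-0.08836455 -0.05900311  0.02560572]
```

>>> jog_arm(targets=[{"hand": 0, "offset": [0, 0, -0.015], "roll": 0}, {"hand": 0, "offset": [0, 0, -0.015], "roll": 0}, {"hand": 0, "offset": [0, 0, -0.014], "roll": 0}, {"hand": 0, "offset": [0, 0, 0], "roll": 0}, {"hand": 0.15, "offset": [0, 0, 0], "roll": 0}, {"hand": 0.2, "offset": [0, 0, 0], "roll": 0}, {"hand": 0.3, "offset": [0, 0, 0], "roll": 0}, {"hand": 0.4, "offset": [0, 0, 0], "roll": 0}, {"hand": 0.4, "offset": [0, 0, 0], "roll": 0}, {"hand": 0.4, "offset": [0, 0, 0], "roll": 0}])

```text
t: 45.95
eef_pos: [426.9, -207.3, 130.6]
tool_rot: [0.026, 0.999, 0.026, -0.016]
contact_force: [1.0, 1.1, 0.6]
finger_gap: 0.402
finger_force: 0.0
```

>>> jog_arm(targets=[{"hand": 0.4, "offset": [0, 0, -0.05], "roll": 0}, {"hand": 0.4, "offset": [0, 0, -0.1], "roll": 0}, {"hand": 0.4, "offset": [0, 0, -0.15], "roll": 0}, {"hand": 0.4, "offset": [0, 0, -0.15], "roll": 0}, {"hand": 0.4, "offset": [0, 0, -0.15], "roll": 0}, {"hand": 0.4, "offset": [-0.05, 0, -0.15], "roll": 0}, {"hand": 0.4, "offset": [-0.12, 0, -0.05], "roll": 0}, {"hand": 0.4, "offset": [-0.1, 0, 0], "roll": 0}, {"hand": 0.4, "offset": [0, 0, 0], "roll": 0}, {"hand": 0.4, "offset": [0, 0, 0], "roll": 0}])

```text
t: 46.78
eef_pos: [389.6, -203.3, 251.9]
tool_rot: [0.026, 0.999, 0.025, -0.015]
contact_force: [-0.2, 0.1, -0.1]
finger_gap: 0.405
finger_force: 0.0
```

Run:
```python
from h import *
st=r.sense(); w=snap('wrist','w12.png'); w['st']=st
for n in ('top','scene'):
    s=snap(n,n+'12.png')
    for l in ('lid_a','jar_1','selector_grip'):
        for d in r.spot_point(l,n): print(n,l,d)
go([0,0,0])
t=cv2.imread('pics/scene12.png')[130:300,200:450]; cv2.imwrite('pics/s12c.png',cv2.resize(t,None,fx=3,fy=3))
```

```text
top lid_a {'centre': [508.6, 129.6, 89.0], 'score': 0.91}
top lid_a {'centre': [514.1, -44.3, 92.6], 'score': 0.85}
top lid_a {'centre': [521.7, -204.9, 90.8], 'score': 0.85}
top jar_1 {'centre': [684.0, -394.8, 0.8], 'score': 0.75}
top selector_grip {'centre': [430.5, -208.8, 151.6], 'score': 0.6}
scene lid_a {'centre': [524.5, -204.2, 90.2], 'score': 0.92}
scene lid_a {'centre': [507.7, 125.1, 93.5], 'score': 0.85}
scene lid_a {'centre': [523.4, -39.0, 89.7], 'score': 0.59}
scene jar_1 {'centre': [463.3, 367.3, 0.8], 'score': 0.54}
scene selector_grip {'centre': [429.4, -205.5, 146.2], 'score': 0.49}
yaw now -176.99 roll 0.0001 off [-2.48, -1.577, 1.678] pos [390.9, -203.7, 251.8] F [-0.2, -0.1, 0.1] gap 0.398 t 47.23
```

View pics/w12.png

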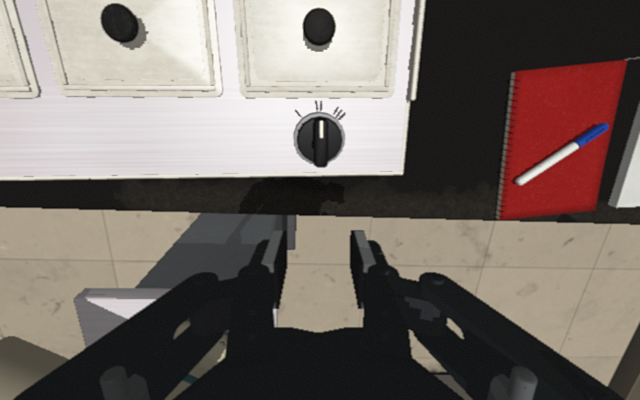

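View pics/s12c.png

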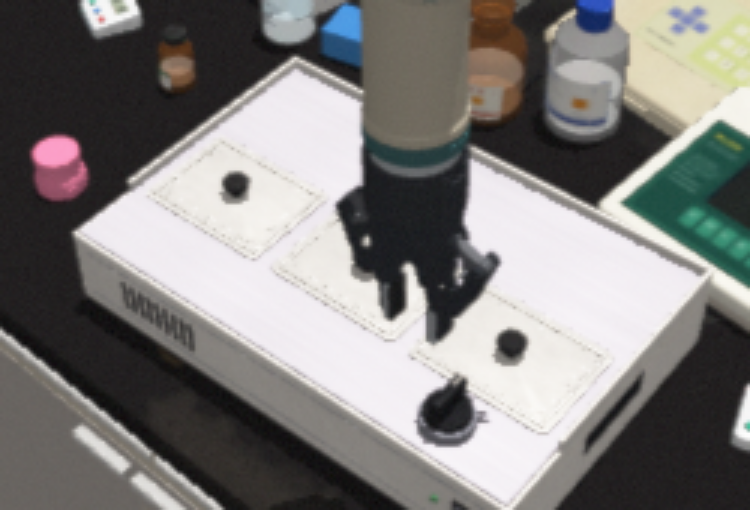

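The selector pointer at (321,130) is on the two-stroke mark, all three lids lie flat in their wells, and the gripper is clear. I'm handing it in.

```bash
python3 -c "
from station import r
print(r.hand_in())"
```

```text
the job is handed in; nothing more can be done
None
```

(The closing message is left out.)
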